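Put the pillar drill's tooling back in its tray

ROBOT

A 6-joint arm with a two-finger parallel gripper is mounted at the origin on the work surface. World frame = base frame: x ahead of the robot, y to its left, z up, the work surface at z = 0. Lengths are in m, angles in rad, forces in N, time in s.
With the tool pointing down it reaches from about 0.3 to 0.875 m from the base axis. Payload 6.4 kg.
Tool frame: the origin (TCP) lies between the finger pads; the fingertips stand tip_extent ahead of it and the grasp point (between the pads) lies 5 mm behind it (tip_extent is the distance from the TCP to the fingertips, in m); z points along the fingers, y is the direction in which the jaws open and shut (so a half turn about z gives the same grasp; the last joint's range is limited). The gripper opens to 85 mm and grips with 20 to 120 N. Pads are 22 mm wide; open, the fingers measure 114 mm over their backs; the gripper's body (76 mm by 85 mm) begins 54 mm behind the grasp point. The pads swing forward as they close: fully open they stand 13 mm farther back than shut.
Start: joints at [-1.443, 0.181, 1.607, -0, 1.354, -0.206], TCP at [0.188, -0.543, 0.245] pointing down, gripper open.
Joint ranges: [-2.99, 2.99], [-0.89, 2.07], [0.3, 2.58], [-1.14, 4.28], [0, 2.63], [-3.12, 3.12]. Speed limits (rad/s): [2.57, 2.57, 3.01, 3.14, 3.14, 3.14].

INTERFACE

Orientations are given as a unit quaternion [w, x, y, z].
In Python, from bench import * gives the robot as it stands.
- The arm moves only by the shell command python3 -m jog 'ROWS'. ROWS is JSON, a list of rows, each a list of 3 entries, a list of its own where there are three numbers: the shift along the tool's x, y, z in mm, then the turn, a rotation vector about the tool's x, y, z in rad, then the opening, from 0 (shut) to 1 (fully open). A call has 1 to 20 rows; each row is the pose to reach, as a shift and turn from the pose measured when the call began, along the tool's axes at that moment; what a row does not reach only later rows make up. A row lasts 1/12 s, in which the tool goes at most 41.7 mm and 7.16 degrees, less where a joint would pass 70% of its speed; a pose out of reach is approached as far as the arm can. A call with a gripper value outside its range is refused whole. The fingers move at their own pace and stop on an object; the grip force is fixed at half the most. Time passes only in rows, so rows that repeat a pose let the fingers close. It gives the time, the measured TCP pose, the force and the opening at its end, in the units of the state.
- get_obs(): the state, without advancing time (a new reading comes with each control period).
- camera(name): name is "scene" or "top" or "wrist"; returns (picture, depth): 384x512x3 uint8, red, green, blue; 384x512 float32, m along the optical axis (not along the pixel's ray), 0 where there is no reading.
- get_calibration(name): a dict with "fx", "fy", "cx", "cy" (pixels), "world_from_camera" (4x4, takes a point from camera to world coordinates). Camera axes: x right, y down, z forward; pixel columns grow to the right and rows downward; lengths in m; the calibration is good to about 2 mm. A picture is of the moment at which its call begins: read the wrist's pose just before it. get_calibration takes no time and is no camera call; for the wrist camera it gives the pose at the moment of the call.
- hand_in(): hands the job in, once; it reports no verdict.
The state is a dict: "time_s": time; "q": joint angles; "dq": joint speeds; "joint_efforts": joint torques, N m; "eef_pos": TCP position; "eef_rot": TCP orientation; "wrist_force": force on the tool from outside, world axes, zero at the start; "torque": the same for the moment, N m; "opening": opening from 0.0 (shut) to 1.0 (fully open).
Only numpy, scipy, OpenCV 4.12 (cv2) and the standard library are available. Lean on these libraries where they do the work, as an engineer would, in place of code of your own. Each camera call takes 0.05 s, during which the arm holds its last target.

TASK

Put the pillar drill's tooling away in the blue divided tray and leave it all standing or lying still: the drift flat in the long bay, the keyed chuck upright in the bare square bay, and the two tapered sleeves in the wood-floored bay. The sleeves go in nested, tang up: stand the small one first, then lower the big one over it and let it rest there loosely under its own weight, neither dropped nor pushed down, or the tapers lock. The parallel sleeve, the shaft coupling and the flat bar offcut look similar but do not belong to the drill, so leave them where they are.

Things in the scene. Friction and masses are not known exactly. Their poses are not given: they have to be found in the camera images.
- tray: Blue steel tray fixed to the bench, 216 (x) x 252 (y) mm, walls 3 mm thick, 38 mm high. Origin: under its centre, on the bench. Bays in its frame: long bay x -105 to -20 mm, all of y, centre (-62, 0), floor 3 mm above the origin; wood-floored square bay, 123 x 121 mm, centre (44, 62), floor 11 mm up; bare square bay, same size, centre (44, -62), floor 3 mm up. Dividers 32 mm high.
- small_sleeve_center (a point): Small tapered steel sleeve, 124 mm tall, 0.4 kg, standing wide end down on a black rubber mat 3 mm thick (as are all the loose things). Diameter 33 mm at the foot, tapering evenly to 24.6 mm at 100 mm up; above that a flat tang 17 x 10 mm. Point: on the axis, half-way up (62 mm above the foot), z up. Good grip: 80-88 mm above the foot, from any side.
- big_sleeve_center (a point): Big tapered steel sleeve, 156 mm tall, 0.7 kg, standing open end down. Diameter 45 mm at the foot, 34 mm at 132 mm up; above that a flat tang 24 x 13 mm. Bore 31.8 mm wide at the mouth, 122 mm deep, same taper as the small sleeve, over which it comes to rest with its foot 12-15 mm above the small one's. Point: on the axis, half-way up (78 mm). Good grip: 108-118 mm above the foot, any side.
- chuck_center (a point): Keyed drill chuck, steel, 88 mm tall, about 0.75 kg, standing on its flat back with three jaws up. Knurled body of 53 mm diameter from 28 to 62 mm up, 44 mm diameter below, toothed bevel and nose above. Point: on the axis, half-way up (44 mm above the foot), z up. Good grip: 50-54 mm above the foot, any direction.
- drift_center (a point): Drift (flat steel wedge key), 170 mm long, 8 mm thick, 0.2 kg, lying flat. Its x axis runs along it: parallel head 24 mm wide with a round end from x = -70 to +10 mm, then narrowing to a blunt tip 10 mm wide at x = +100 mm. Point: on the centre line, half-way up its thickness; grip across the width at x = -20 to +5 mm (centre of mass near x = 4 mm).
- parallel_sleeve_center (a point): Look-alike, to be left alone: plain parallel steel sleeve, 140 mm tall, 39 mm diameter all the way up, with a 50 mm flange 10 mm thick at the foot, an open bore in its flat top and no tang, standing. Point: on the axis, half-way up.
- coupling_center (a point): Look-alike, to be left alone: plain cylindrical shaft coupling, 78 mm tall, 53 mm diameter, with an open bore in its flat top and no jaws, standing. Point: on the axis, half-way up.
- flat_bar_center (a point): Look-alike, to be left alone: flat steel bar offcut 160 x 24 x 8 mm with square ends, the same width all along, lying flat. Point: its middle; x axis along it.
Things that resemble listed ones, but are neither listed nor needed, are in the scene too. Leave any yellow look-alike of the part that bears big_sleeve_center alone.

How it is judged:
At the end, for the whole second after the job is handed in: Small sleeve on the wood, big one over it (axes within 8 mm, centre 19-40 mm higher), chuck in the bare bay: all upright within 7 deg, axes 18 mm clear of the walls. Drift flat in the long bay. Look-alikes within 25 mm of their start. All released, at rest (x of small_sleeve_center in the frame of tray between 0 and 0.088 m and y of small_sleeve_center in the frame of tray between 0.018 and 0.107 m and z of small_sleeve_center in the frame of tray between 0.066 and 0.08 m and angle between each of small_sleeve, big_sleeve, chuck, drift's own z axis and vertical below 0.12 rad and horizontal distance between big_sleeve_center and small_sleeve_center below 0.008 m and z of big_sleeve_center in the frame of small_sleeve_center between 0.019 and 0.04 m and x of chuck_center in the frame of tray between 0 and 0.088 m and y of chuck_center in the frame of tray between -0.107 and -0.018 m and z of chuck_center in the frame of tray between 0.04 and 0.055 m and x of drift_center in the frame of tray between -0.098 and -0.026 m and y of drift_center in the frame of tray between -0.075 and 0.075 m and z of drift_center in the frame of tray between 0 and 0.016 m and distance of each of parallel_sleeve_center, coupling_center, flat_bar_center from where it was at the start of the episode below 0.025 m and linear speed of each of small_sleeve, big_sleeve, chuck, drift below 0.02 m/s); the robot touches nothing.
It fails at once if the tapers are jammed: the big sleeve is pushed or dropped onto the small one until they grip with over 150 N (contact force between big_sleeve and small_sleeve above 150 N).
It also fails if it takes over 131 s, if anything falls off the work surface, if the arm or the gripper's body presses on something with over 40 N, if the wrist force passes 120 N, or if a joint passes its speed limit or range.

## Working session

There is one attempt and no reset: what is moved stays moved. The work goes in short steps, Python scripts to look and compute and a shell command to move; the robot and the scene stay as the last step left them, time stands still between calls to the robot, and variables do not carry over. Pictures are saved under pics/ and viewed, and the job is handed in when it is done.

```bash
ls; mkdir -p pics
python3 - <<'E'
from bench import *
import cv2
o=get_obs();print(o)
for n in("scene","top","wrist"):
    p,d=camera(n);cv2.imwrite(f"pics/{n}0.png",cv2.cvtColor(p,cv2.COLOR_RGB2BGR))
    print(n,get_calibration(n))
E
```

```text
pics
{'time_s': 0.0, 'q': array([-1.44330174e+00,  1.81558580e-01,  1.60803488e+00, -7.75742906e-07,
        1.35376044e+00, -2.06294546e-01]), 'dq': array([-0.0015471 ,  0.00021557,  0.00210621, -0.00017867, -0.00163048,
       -0.00180872]), 'joint_efforts': array([-9.15909072e-05, -4.44868433e+01, -3.51336050e+01, -2.44034854e-04,
        9.01222753e-03,  2.90746004e-05]), 'eef_pos': array([ 0.18833488, -0.54271954,  0.24436127]), 'eef_rot': array([-8.79951267e-04,  9.86105002e-01,  1.66120887e-01,  3.43090216e-05]), 'wrist_force': array([-0.63702336, -0.1714231 , -0.91521586]), 'torque': array([-0.00076901,  0.02906726, -0.02439755]), 'opening': 0.9976823146862981}
scene {'fx': 362.3402063214417, 'fy': 362.3402063214417, 'cx': 256.0541761423582, 'cy': 194.9290712150825, 'world_from_camera': array([[-0.47375639,  0.69911938, -0.53552495,  1.1111975 ],
       [ 0.88064101,  0.37254996, -0.29270794,  0.24460707],
       [-0.00512799, -0.61027749, -0.79217112,  0.9046003 ],
       [ 0.        ,  0.        ,  0.        ,  1.        ]])}
top {'fx': 491.96364686075805, 'fy': 491.96364686075805, 'cx': 245.39667741901258, 'cy': 198.00733365041128, 'world_from_camera': array([[ 1.15347851e-02, -9.93365164e-01,  1.14422897e-01,
         3.63392223e-01],
       [-9.99933103e-01, -1.15572969e-02,  4.66665896e-04,
        -8.07253458e-02],
       [ 8.58849755e-04, -1.14420625e-01, -9.93432022e-01,
         1.61305502e+00],
       [ 0.00000000e+00,  0.00000000e+00,  0.00000000e+00,
         1.00000000e+00]])}
wrist {'fx': 267.44855909192626, 'fy': 267.44855909192626, 'cx': 252.8415282368671, 'cy': 187.74367143794535, 'world_from_camera': array([[ 0.3276899 , -0.90167234, -0.28214592,  0.26078477],
       [-0.94478347, -0.31332913, -0.0959638 , -0.51806636],
       [-0.00187663,  0.29801317, -0.95455991,  0.37354752],
       [ 0.        ,  0.        ,  0.        ,  1.        ]])}
```

View pics/top0.png

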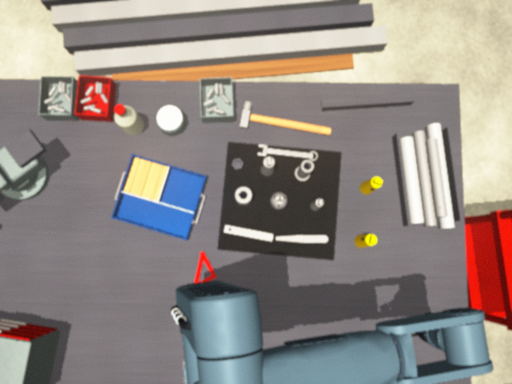

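View pics/scene0.png

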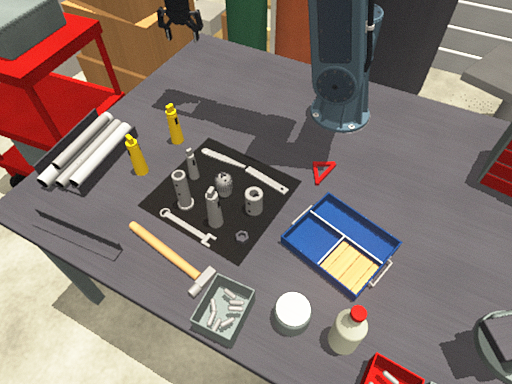

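View pics/wrist0.png

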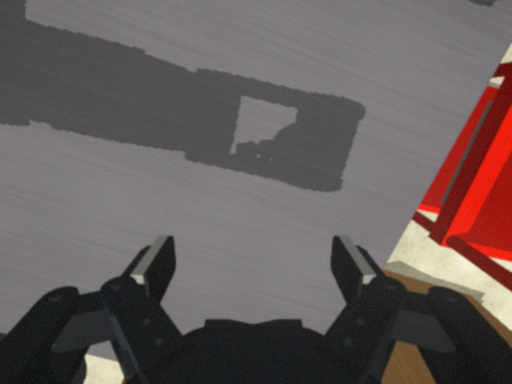

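Run:
```python
import cv2
a=cv2.imread("pics/top0.png");cv2.imwrite("pics/top0c.png",cv2.resize(a[130:270,210:350],None,fx=4.2,fy=4.2,interpolation=cv2.INTER_CUBIC))
cv2.imwrite("pics/top0t.png",cv2.resize(a[140:250,100:220],None,fx=5,fy=5,interpolation=cv2.INTER_CUBIC))
a=cv2.imread("pics/scene0.png");cv2.imwrite("pics/scene0c.png",cv2.resize(a[130:265,130:310],None,fx=4.4,fy=4.4,interpolation=cv2.INTER_CUBIC))
```

```text
(no output)
```

View pics/top0c.png

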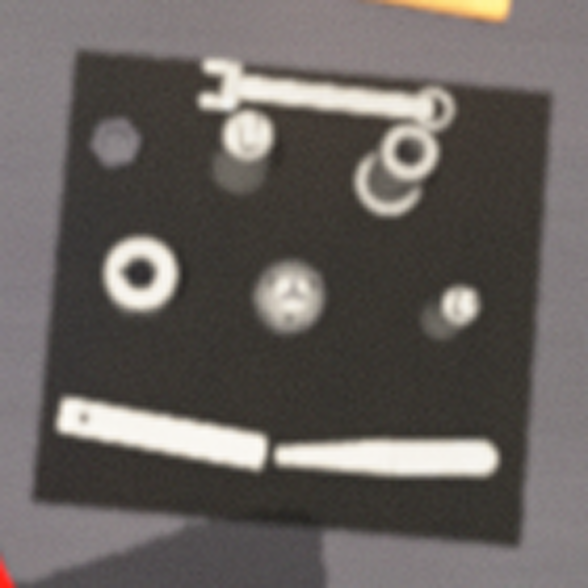

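View pics/scene0c.png

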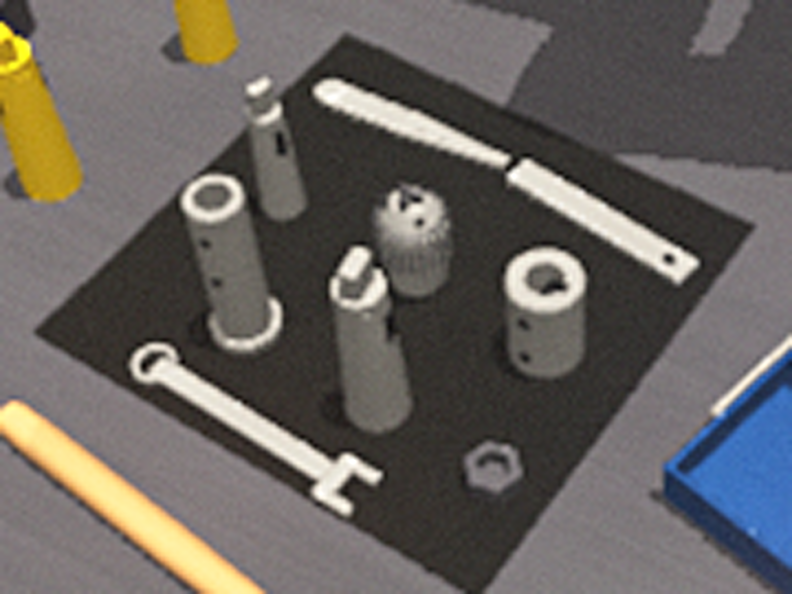

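View pics/top0t.png

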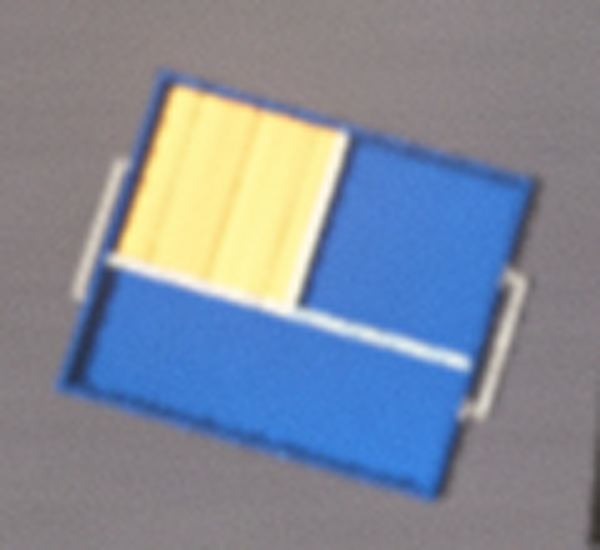

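```bash
cat > h.py <<'E'
from bench import *
import numpy as np, cv2
def cloud(name,cal=None,img=None):
    c=cal or get_calibration(name); p,d=img or camera(name)
    v,u=np.mgrid[0:d.shape[0],0:d.shape[1]]
    P=np.stack([(u-c['cx'])/c['fx']*d,(v-c['cy'])/c['fy']*d,d],-1)
    T=c['world_from_camera']; W=P@T[:3,:3].T+T[:3,3]; W[d<=0]=np.nan
    return p,d,W
def ray(c,u,v,z):
    T=c['world_from_camera']; r=T[:3,:3]@np.array([(u-c['cx'])/c['fx'],(v-c['cy'])/c['fy'],1]); o=T[:3,3]
    return o+r*(z-o[2])/r[2]
def pix(c,X):
    T=c['world_from_camera']; p=T[:3,:3].T@(np.asarray(X)-T[:3,3]); return c['fx']*p[0]/p[2]+c['cx'],c['fy']*p[1]/p[2]+c['cy']
E
python3 - <<'E'
from h import *
c=get_calibration("top")
def t(n,x,y,z,o=(210,130),s=4.2): print(n,ray(c,o[0]+(x+.5)/s-.5,o[1]+(y+.5)/s-.5,z).round(4))
t("small top",460,304,.115);t("big top",247,134,.145);t("chuck",290,297,.06);t("par",411,153,.143);t("coup",141,273,.081)
t("drift head end",499,457,.011);t("drift tip",277,456,.011);t("bar l",60,415,.011);t("bar r",267,455,.011)
for n,x,y in(("A",162,72),("B",538,180),("C",436,500),("D",62,388)): t("tray"+n,x,y,.038,(100,140),5)
for n in("top","scene"):
    p,d,W=cloud(n)
    m=(W[...,2]>.02)&(W[...,2]<.17)&(W[...,1]<.0)&(W[...,1]>-.3)&(W[...,0]>.25)&(W[...,0]<.56)
    k,l,st,ce=cv2.connectedComponentsWithStats(m.astype(np.uint8))
    for i in range(1,k):
        if st[i,4]>15:
            q=W[l==i]; print(n,ce[i].round(),st[i,4],q.mean(0).round(3),"zmax",q[:,2].max().round(3),"top mean",q[q[:,2]>q[:,2].max()-.03].mean(0).round(4), q.min(0).round(3),q.max(0).round(3))
E
```

```text
small top [ 0.5263 -0.306   0.115 ]
big top [ 0.6446 -0.1485  0.145 ]
chuck [ 0.5361 -0.1857  0.06  ]
par [ 0.6324 -0.2671  0.143 ]
coup [ 0.5505 -0.073   0.081 ]
drift head end [ 0.4189 -0.3511  0.011 ]
drift tip [ 0.4177 -0.1795  0.011 ]
bar l [ 0.4474 -0.0112  0.011 ]
bar r [ 0.4184 -0.1717  0.011 ]
trayA [0.6847 0.2908 0.038 ]
trayB [0.6164 0.0446 0.038 ]
trayC [0.409  0.1055 0.038 ]
trayD [0.4779 0.3472 0.038 ]
top [243. 198.] 193 [ 0.542 -0.073  0.068] zmax 0.089 top mean [ 0.5416 -0.0724  0.0772] [ 0.522 -0.098  0.02 ] [ 0.56  -0.047  0.089]
top [279. 201.] 240 [ 0.532 -0.184  0.074] zmax 0.099 top mean [ 0.5346 -0.1848  0.0782] [ 0.508 -0.212  0.032] [ 0.559 -0.159  0.099]
top [314. 204.] 38 [ 0.524 -0.296  0.065] zmax 0.104 top mean [ 0.5248 -0.2973  0.0925] [ 0.513 -0.3    0.021] [ 0.536 -0.293  0.104]
scene [194. 164.] 130 [ 0.53  -0.295  0.066] zmax 0.124 top mean [ 0.5264 -0.2968  0.104 ] [ 0.514 -0.3    0.02 ] [ 0.541 -0.288  0.124]
scene [224. 181.] 296 [ 0.544 -0.174  0.065] zmax 0.095 top mean [ 0.5407 -0.1789  0.0763] [ 0.508 -0.21   0.02 ] [ 0.56  -0.156  0.095]
scene [256. 194.] 187 [ 0.544 -0.066  0.071] zmax 0.084 top mean [ 0.5425 -0.0683  0.0751] [ 0.524 -0.094  0.021] [ 0.56  -0.042  0.084]
```

```bash
python3 -c "
from h import *
go(.418,-.285,.22,90)"
```

```text
now [ 0.1884 -0.543   0.2449] yaw 19.12 tilt 0.05 open 1.0 t 0.25 F [ 0.1 -0.2  0.3]
shift mm [ 301.5 -168.5   25.1] turn [-1.000e-03 -1.000e-03 -1.237e+00]
```

```bash
python3 -m jog '[[[301.5,-168.5,25],[0,0,-1.237],1],[[301.5,-168.5,25],[0,0,-1.237],1],[[301.5,-168.5,25],[0,0,-1.237],1],[[301.5,-168.5,25],[0,0,-1.237],1],[[301.5,-168.5,25],[0,0,-1.237],1],[[301.5,-168.5,25],[0,0,-1.237],1],[[301.5,-168.5,25],[0,0,-1.237],1],[[301.5,-168.5,25],[0,0,-1.237],1],[[301.5,-168.5,25],[0,0,-1.237],1],[[301.5,-168.5,25],[0,0,-1.237],1],[[301.5,-168.5,25],[0,0,-1.237],1],[[301.5,-168.5,25],[0,0,-1.237],1],[[301.5,-168.5,25],[0,0,-1.237],1],[[301.5,-168.5,25],[0,0,-1.237],1]]'
python3 - <<'E'
from h import *
go(.418,-.285,.22,90)
c=get_calibration("wrist"); p,d=camera("wrist"); np.savez("w1.npz",d=d,**{k:c[k] for k in c}); cv2.imwrite("pics/w1.png",cv2.resize(cv2.cvtColor(p,cv2.COLOR_RGB2BGR),None,fx=1.5,fy=1.5))
print(pix(c,[.418,-.285,.011]),pix(c,[.4177,-.1795,.011]),pix(c,[.4189,-.3511,.011]))
E
```

```text
time_s: 1.42
eef_pos: [0.4176, -0.2857, 0.2201]
eef_rot: [-0.0, 0.708, 0.706, 0.0]
wrist_force: [-0.4, 0.1, -0.2]
opening: 1.002
now [ 0.4176 -0.2857  0.2201] yaw 89.79 tilt 0.04 open 1.002 t 1.42 F [-0.4  0.1 -0.2]
shift mm [0.7 0.4 0.1] turn [-0.    -0.001 -0.004]
(np.float64(252.88307961756166), np.float64(165.75875854352444)) (np.float64(252.31594186856287), np.float64(77.7319293773452)) (np.float64(253.71069967901298), np.float64(213.20418580613725))
```

View pics/w1.png

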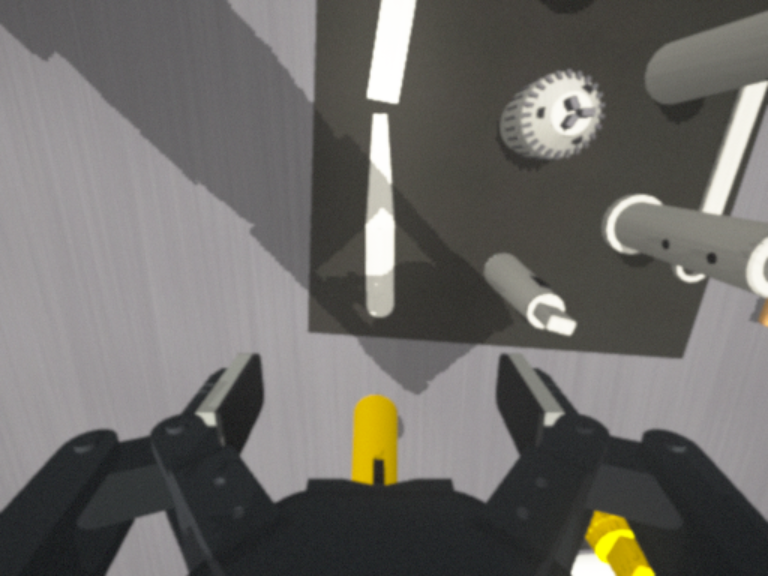

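Run:
```python
from h import *
c=dict(np.load("w1.npz"))
for n,u,v,z in (("tip",380,114,.011),("head",380,316.5,.011),("narrow?",380,215,.011),("small foot l",484,262,.003),("small tang",562,326,.127),("small shoulder",546,311,.103),("chuck jaws",572,112,.088)):
    print(n,ray(c,(u+.5)/1.5-.5,(v+.5)/1.5-.5,z).round(4))
```

```text
tip [ 0.4187 -0.1774  0.011 ]
head [ 0.4182 -0.3476  0.011 ]
narrow? [ 0.4185 -0.256   0.011 ]
small foot l [ 0.5109 -0.299   0.003 ]
small tang [ 0.5274 -0.3067  0.127 ]
small shoulder [ 0.5273 -0.3065  0.103 ]
chuck jaws [ 0.5342 -0.184   0.088 ]
```

```bash
python3 -m jog '[[[5.7,0.8,40],[0,0,0.004],0.45],[[5.7,0.8,80],[0,0,0.004],0.45],[[5.7,0.8,120],[0,0,0.004],0.45],[[5.7,0.8,150],[0,0,0.004],0.45],[[5.7,0.8,175],[0,0,0.004],0.45],[[5.7,0.8,190],[0,0,0.004],0.45],[[5.7,0.8,194],[0,0,0.004],0.45],[[5.7,0.8,198],[0,0,0.004],0.45],[[5.7,0.8,198],[0,0,0.004],0.45],[[5.7,0.8,198],[0,0,0.004],0.45]]'
python3 - <<'E'
from h import *
go(.4184,-.280,.017,90)
p,d=camera("wrist"); cv2.imwrite("pics/w2.png",cv2.resize(cv2.cvtColor(p,cv2.COLOR_RGB2BGR),None,fx=1.5,fy=1.5))
E
```

```text
time_s: 2.3
eef_pos: [0.419, -0.2807, 0.0232]
eef_rot: [0.001, 0.71, 0.704, 0.0]
wrist_force: [-0.3, -0.6, -0.1]
opening: 0.449
now [ 0.419  -0.2807  0.0232] yaw 89.55 tilt 0.08 open 0.449 t 2.3 F [-0.3 -0.6 -0.1]
shift mm [ 0.7 -0.6  6.2] turn [ 0.001  0.001 -0.008]
```

View pics/w2.png

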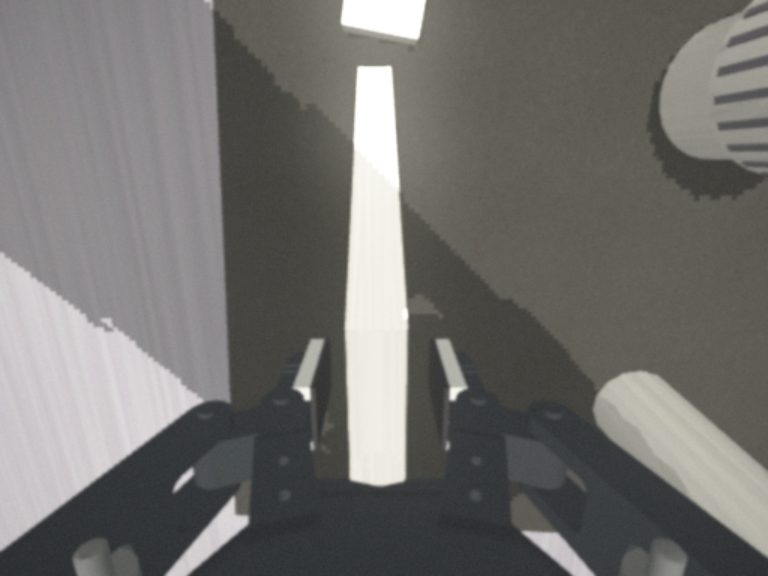

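```bash
python3 -m jog '[[[0,-0.5,3],[0,0,-0.008],0.45],[[0,-0.5,5],[0,0,-0.008],0.45],[[0,-0.5,5],[0,0,-0.008],0.1],[[0,-0.5,5],[0,0,-0.008],0.1],[[0,-0.5,5],[0,0,-0.008],0.1],[[0,-0.5,5],[0,0,-0.008],0.1],[[0,-0.5,5],[0,0,-0.008],0.1],[[0,-0.5,5],[0,0,-0.008],0.1]]'
python3 - <<'E'
from h import *
# tray refine w/ top cloud
c=get_calibration("top"); p,d=camera("top"); cv2.imwrite("pics/top1.png",cv2.cvtColor(p,cv2.COLOR_RGB2BGR)); 
hsv=cv2.cvtColor(p,cv2.COLOR_RGB2HSV); m=((hsv[...,0]>100)&(hsv[...,0]<125)&(hsv[...,1]>120)).astype(np.uint8); m[:, :100]=0;m[:140]=0;m[250:]=0;m[:,215:]=0
pts=np.argwhere(m)[:,::-1].astype(np.float32); r=cv2.minAreaRect(pts); print(r,cv2.boxPoints(r))
for q in cv2.boxPoints(r): print(ray(c,*q,.038).round(4))
E
```

```text
time_s: 3.02
eef_pos: [0.4188, -0.2809, 0.0189]
eef_rot: [0.001, 0.707, 0.707, 0.0]
wrist_force: [-1.2, 1.9, 5.5]
opening: 0.257
((158.761474609375, 196.62844848632812), (79.02066802978516, 66.85628509521484), 16.699243545532227) [[111.311935 217.2936  ]
 [130.52293  153.25688 ]
 [206.21101  175.9633  ]
 [187.00002  240.00002 ]]
[0.4775 0.3493 0.038 ]
[0.6871 0.2957 0.038 ]
[0.6152 0.0478 0.038 ]
[0.4078 0.1048 0.038 ]
```

```bash
python3 -m jog '[[[0,0,-20],[0,0,0],0.1],[[0,0,-50],[0,0,0],0.1],[[0,0,-90],[0,0,0],0.1],[[0,0,-130],[0,0,0],0.1],[[0,0,-160],[0,0,0],0.1],[[0,0,-160],[0,0,0],0.1]]'; python3 -c "
from h import *
go(.4824,.197,.18,74.7)"
```

```text
time_s: 3.57
eef_pos: [0.4214, -0.2836, 0.1858]
eef_rot: [0.007, 0.707, 0.707, -0.0]
wrist_force: [1.0, -0.5, -2.2]
opening: 0.252
now [ 0.4214 -0.2836  0.1858] yaw 90.04 tilt 0.81 open 0.252 t 3.57 F [ 1.  -0.5 -2.2]
shift mm [480.6  61.3   1.5] turn [0.011 0.009 0.268]
```

```bash
python3 -m jog '[[[480.5,61.3,0],[0.011,0.009,0.268],0.1],[[480.5,61.3,0],[0.011,0.009,0.268],0.1],[[480.5,61.3,0],[0.011,0.009,0.268],0.1],[[480.5,61.3,0],[0.011,0.009,0.268],0.1],[[480.5,61.3,0],[0.011,0.009,0.268],0.1],[[480.5,61.3,0],[0.011,0.009,0.268],0.1],[[480.5,61.3,0],[0.011,0.009,0.268],0.1],[[480.5,61.3,0],[0.011,0.009,0.268],0.1],[[480.5,61.3,0],[0.011,0.009,0.268],0.1],[[480.5,61.3,0],[0.011,0.009,0.268],0.1],[[480.5,61.3,0],[0.011,0.009,0.268],0.1],[[480.5,61.3,0],[0.011,0.009,0.268],0.1],[[480.5,61.3,0],[0.011,0.009,0.268],0.1],[[480.5,61.3,0],[0.011,0.009,0.268],0.1],[[480.5,61.3,0],[0.011,0.009,0.268],0.1],[[480.5,61.3,0],[0.011,0.009,0.268],0.1]]'
python3 - <<'E'
from h import *
go(.4824,.197,.18,74.7)
c=get_calibration("wrist"); p,d=camera("wrist"); np.savez("w3.npz",d=d,**{k:c[k] for k in c}); cv2.imwrite("pics/w3.png",cv2.resize(cv2.cvtColor(p,cv2.COLOR_RGB2BGR),None,fx=1.5,fy=1.5))
E
```

```text
time_s: 4.9
eef_pos: [0.4819, 0.1959, 0.1808]
eef_rot: [-0.0, 0.795, 0.606, -0.001]
wrist_force: [-0.9, -0.4, -2.0]
opening: 0.256
now [0.4819 0.1959 0.1808] yaw 74.63 tilt 0.07 open 0.256 t 4.9 F [-0.9 -0.4 -2. ]
shift mm [1.2 0.2 0.8] turn [-0.001  0.001 -0.001]
```

View pics/w3.png

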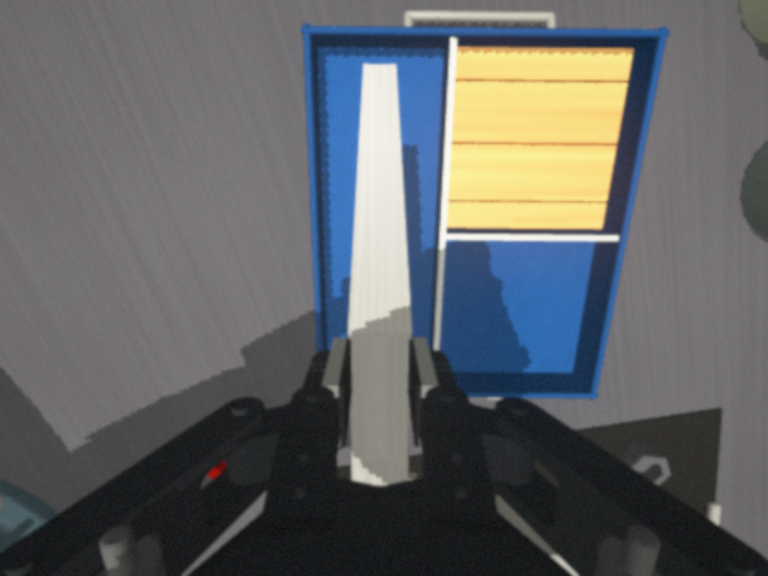

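Run:
```python
from h import *
c=dict(np.load("w3.npz"))
P={}
for n,u,v,z in (("TL",307,30,.038),("TR",666,33,.038),("BR",595,396,.038),("divtop",453.5,40,.032),("cross",444.5,238,.032),("tip",379,64,.18)):
    P[n]=ray(c,(u+.5)/1.5-.5,(v+.5)/1.5-.5,z); print(n,P[n].round(4))
a=P["TR"]-P["TL"]; b=P["TR"]-P["BR"]; print(np.linalg.norm(a),np.degrees(np.arctan2(a[1],a[0])),np.linalg.norm(b),np.degrees(np.arctan2(b[1],b[0]))-90)
print("ctr",(P["TL"]+P["BR"])/2)
d=P["divtop"]-P["cross"]; print(np.degrees(np.arctan2(d[1],d[0]))-90)
D=c['d']; T=c['world_from_camera']
for u,v in((253,60),(253,100),(253,150),(253,200),(253,240),(253,290)):
    z=D[v,u]; print(v,(T[:3,:3]@np.array([(u-c['cx'])/c['fx']*z,(v-c['cy'])/c['fy']*z,z])+T[:3,3]).round(4))
```

```text
TL [0.4798 0.35   0.038 ]
TR [0.6848 0.2919 0.038 ]
BR [0.6168 0.0536 0.038 ]
divtop [0.5637 0.3229 0.032 ]
cross [0.5317 0.2048 0.032 ]
tip [0.5091 0.2942 0.18  ]
0.21308947639043244 -15.807634666716273 0.24784867642125327 -15.925080869861034
ctr [0.54826316 0.20176204 0.038     ]
-15.1673890915161
60 [0.5077 0.2884 0.1731]
100 [0.503  0.2713 0.1729]
150 [0.4966 0.2478 0.173 ]
200 [0.4893 0.2214 0.1724]
240 [0.4829 0.198  0.1728]
290 [0.474  0.1657 0.1733]
```

```bash
python3 -m jog '[[[3.8,0.6,30],[0,0,0],0.1],[[3.8,0.6,65],[0,0,0],0.1],[[3.8,0.6,100],[0,0,0],0.1],[[3.8,0.6,130],[0,0,0],0.1],[[3.8,0.6,148],[0,0,0],0.1],[[3.8,0.6,154],[0,0,0],0.1],[[3.8,0.6,157],[0,0,0],0.1],[[3.8,0.6,159],[0,0,0],0.1],[[3.8,0.6,160.5],[0,0,0],0.1],[[3.8,0.6,161],[0,0,0],0.1],[[3.8,0.6,161],[0,0,0],0.1]]'
```

```text
time_s: 5.87
eef_pos: [0.4845, 0.1994, 0.0212]
eef_rot: [0.0, 0.796, 0.606, 0.001]
wrist_force: [-0.1, -0.2, -2.3]
opening: 0.254
```

```bash
python3 -m jog '[[[0,0,1],[0,0,0],0.1],[[0,0,2],[0,0,0],0.1],[[0,0,2],[0,0,0],0.1]]'
```

```text
time_s: 6.12
eef_pos: [0.4847, 0.1995, 0.0195]
eef_rot: [0.001, 0.795, 0.606, 0.001]
wrist_force: [-1.0, 0.1, -1.9]
opening: 0.253
```

```bash
python3 -m jog '[[[0,0,1],[0,0,0],0.1],[[0,0,1],[0,0,0],0.1],[[0,0,1],[0,0,0],0.45],[[0,0,1],[0,0,0],0.5],[[0,0,1],[0,0,0],0.5],[[0,0,0],[0,0,0],0.5],[[0,0,-20],[0,0,0],0.5],[[0,0,-50],[0,0,0],0.5],[[0,0,-90],[0,0,0],0.5],[[0,0,-130],[0,0,0],0.7],[[0,0,-170],[0,0,0],1],[[0,0,-200],[0,0,0],1],[[0,0,-200],[0,0,0],1]]'
python3 - <<'E'
from h import *
p,d=camera("wrist"); cv2.imwrite("pics/w4.png",cv2.resize(cv2.cvtColor(p,cv2.COLOR_RGB2BGR),None,fx=1.5,fy=1.5))
go(.527,-.306,.24,0)
E
```

```text
time_s: 7.2
eef_pos: [0.4883, 0.2002, 0.2273]
eef_rot: [0.004, 0.795, 0.606, 0.007]
wrist_force: [0.5, 0.3, 0.3]
opening: 1.0
now [0.4868 0.1999 0.2239] yaw 74.61 tilt 0.62 open 0.997 t 7.25 F [ 0.1  0.9 -0.1]
shift mm [-477.   173.1  -16.6] turn [ 0.006 -0.01   1.302]
```

View pics/w4.png

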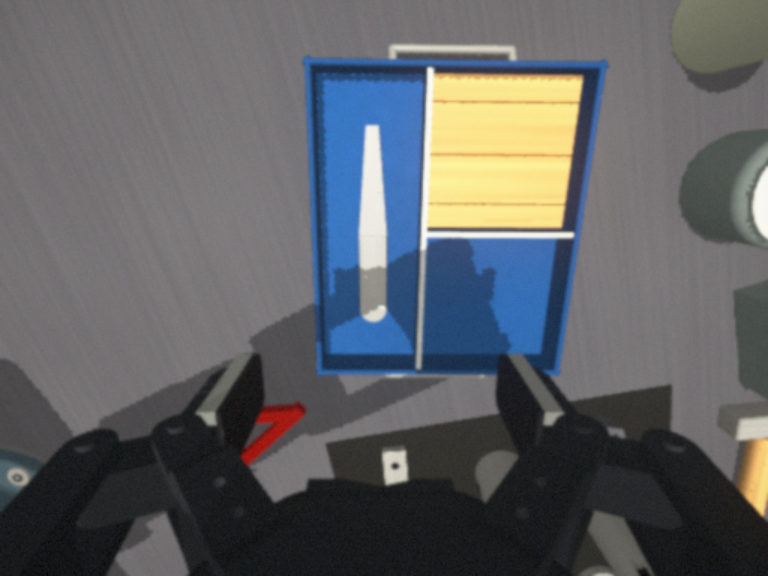

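```bash
python3 -m jog '[[[-477,173,-17],[0.006,-0.01,1.302],1],[[-477,173,-17],[0.006,-0.01,1.302],1],[[-477,173,-17],[0.006,-0.01,1.302],1],[[-477,173,-17],[0.006,-0.01,1.302],1],[[-477,173,-17],[0.006,-0.01,1.302],1],[[-477,173,-17],[0.006,-0.01,1.302],1],[[-477,173,-17],[0.006,-0.01,1.302],1],[[-477,173,-17],[0.006,-0.01,1.302],1],[[-477,173,-17],[0.006,-0.01,1.302],1],[[-477,173,-17],[0.006,-0.01,1.302],1],[[-477,173,-17],[0.006,-0.01,1.302],1],[[-477,173,-17],[0.006,-0.01,1.302],1],[[-477,173,-17],[0.006,-0.01,1.302],1],[[-477,173,-17],[0.006,-0.01,1.302],1],[[-477,173,-17],[0.006,-0.01,1.302],1],[[-477,173,-17],[0.006,-0.01,1.302],1]]'
python3 - <<'E'
from h import *
go(.527,-.306,.24,0)
c=get_calibration("wrist"); p,d=camera("wrist"); np.savez("w5.npz",d=d,**{k:c[k] for k in c}); cv2.imwrite("pics/w5.png",cv2.resize(cv2.cvtColor(p,cv2.COLOR_RGB2BGR),None,fx=1.5,fy=1.5))
for z in(.003,.103,.127): print(np.array(pix(c,[.527,-.306,z]))*1.5)
E
```

```text
time_s: 8.58
eef_pos: [0.5265, -0.3041, 0.2392]
eef_rot: [-0.001, 1.0, 0.001, -0.001]
wrist_force: [-0.8, 0.1, 1.1]
opening: 1.002
now [ 0.5265 -0.3041  0.2392] yaw 0.07 tilt 0.18 open 1.002 t 8.58 F [-0.8  0.1  1.1]
shift mm [ 0.5  1.9 -0.8] turn [-0.003  0.002  0.001]
[382.19016975 241.96188462]
[382.75359664 271.89857369]
[382.95209189 282.44526718]
```

View pics/w5.png

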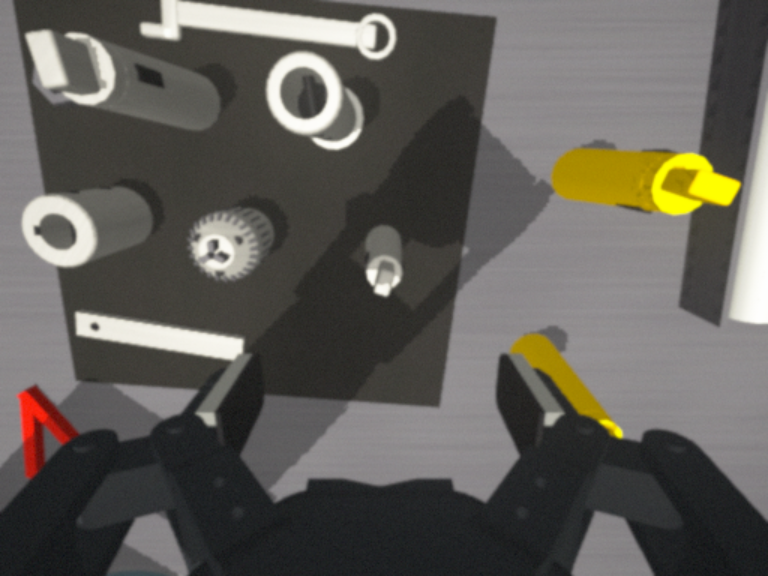

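```bash
python3 -m jog '[[[0.5,1.9,40],[-0.003,0.002,0.001],1],[[0.5,1.9,80],[-0.003,0.002,0.001],1],[[0.5,1.9,115],[-0.003,0.002,0.001],1],[[0.5,1.9,140],[-0.003,0.002,0.001],0.8],[[0.5,1.9,155],[-0.003,0.002,0.001],0.6],[[0.5,1.9,157],[-0.003,0.002,0.001],0.6],[[0.5,1.9,157],[-0.003,0.002,0.001],0.6],[[0.5,1.9,157],[-0.003,0.002,0.001],0.6]]'
python3 - <<'E'
from h import *
go(.527,-.306,.082,0)
p,d=camera("wrist"); cv2.imwrite("pics/w6.png",cv2.resize(cv2.cvtColor(p,cv2.COLOR_RGB2BGR),None,fx=1.5,fy=1.5))
E
```

```text
time_s: 9.3
eef_pos: [0.528, -0.3051, 0.084]
eef_rot: [0.001, 1.0, 0.001, 0.001]
wrist_force: [0.1, -0.3, 1.2]
opening: 0.598
now [ 0.528  -0.3051  0.084 ] yaw 0.13 tilt 0.18 open 0.598 t 9.3 F [ 0.1 -0.3  1.2]
shift mm [-1.   0.9  2. ] turn [ 0.002 -0.002  0.002]
```

View pics/w6.png

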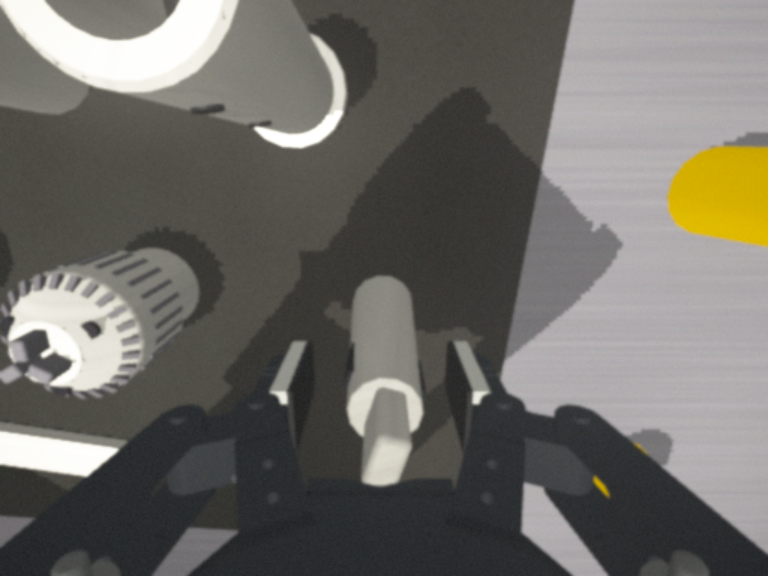

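```bash
python3 -m jog '[[[-1,1,2],[0.002,-0.002,0.002],0.5],[[-1,1,2],[0.002,-0.002,0.002],0.4],[[-1,1,2],[0.002,-0.002,0.002],0.1],[[-1,1,2],[0.002,-0.002,0.002],0.1],[[-1,1,2],[0.002,-0.002,0.002],0.1],[[-1,1,2],[0.002,-0.002,0.002],0.1],[[-1,1,2],[0.002,-0.002,0.002],0.1],[[-1,1,2],[0.002,-0.002,0.002],0.1]]'
python3 - <<'E'
from h import *
go(.527,-.306,.082,0)
c=get_calibration("wrist"); p,d=camera("wrist"); cv2.imwrite("pics/w7.png",cv2.resize(cv2.cvtColor(p,cv2.COLOR_RGB2BGR),None,fx=1.5,fy=1.5))
o=get_obs()['eef_pos']
for z in(.003,.103,.127): print(np.array(pix(c,[.527,o[1],z]))*1.5)
E
```

```text
time_s: 10.02
eef_pos: [0.5281, -0.3071, 0.0842]
eef_rot: [0.001, 1.0, -0.0, 0.002]
wrist_force: [-0.3, 1.1, 5.3]
opening: 0.285
now [ 0.5281 -0.3071  0.0842] yaw -0.01 tilt 0.21 open 0.285 t 10.02 F [-0.3  1.1  5.3]
shift mm [-1.1 -1.1  2.2] turn [ 0.002 -0.003 -0.   ]
[379.09011435 302.5016879 ]
[379.46985092 410.47636979]
[379.66344672 465.52359561]
```

View pics/w7.png

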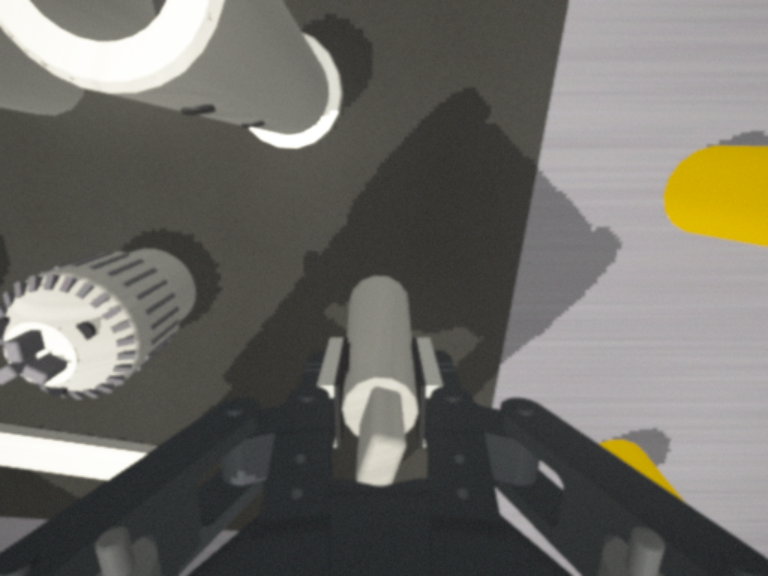

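```bash
python3 -m jog '[[[0,0,-15],[0,0,0],0.1],[[0,0,-45],[0,0,0],0.1],[[0,0,-80],[0,0,0],0.1],[[0,0,-115],[0,0,0],0.1],[[0,0,-145],[0,0,0],0.1],[[0,0,-165],[0,0,0],0.1],[[0,0,-166],[0,0,0],0.1]]'; python3 -c "
from h import *
go(.607,.248,.25,0)"
```

```text
time_s: 10.65
eef_pos: [0.5293, -0.3083, 0.2557]
eef_rot: [0.004, 1.0, -0.0, 0.005]
wrist_force: [1.4, -1.2, -2.5]
opening: 0.284
now [ 0.5293 -0.3083  0.2557] yaw -0.01 tilt 0.71 open 0.284 t 10.65 F [ 1.4 -1.2 -2.5]
shift mm [  77.6 -556.4    2. ] turn [ 0.008 -0.009 -0.   ]
```

```bash
python3 -m jog '[[[2,-15,2],[0.008,-0.009,0],0.1],[[6,-45,2],[0.008,-0.009,0],0.1],[[12,-85,2],[0.008,-0.009,0],0.1],[[17,-125,2],[0.008,-0.009,0],0.1],[[23,-165,2],[0.008,-0.009,0],0.1],[[28,-205,2],[0.008,-0.009,0],0.1],[[34,-245,2],[0.008,-0.009,0],0.1],[[40,-285,2],[0.008,-0.009,0],0.1],[[45,-325,2],[0.008,-0.009,0],0.1],[[51,-365,2],[0.008,-0.009,0],0.1],[[57,-405,2],[0.008,-0.009,0],0.1],[[62,-445,2],[0.008,-0.009,0],0.1],[[68,-485,2],[0.008,-0.009,0],0.1],[[73,-520,2],[0.008,-0.009,0],0.1],[[76,-545,2],[0.008,-0.009,0],0.1],[[77.5,-556,2],[0.008,-0.009,0],0.1],[[77.5,-556,2],[0.008,-0.009,0],0.1],[[77.5,-556,2],[0.008,-0.009,0],0.1]]'
python3 - <<'E'
from h import *
go(.607,.248,.25,0)
c=get_calibration("wrist"); p,d=camera("wrist"); np.savez("w8.npz",d=d,**{k:c[k] for k in c}); cv2.imwrite("pics/w8.png",cv2.resize(cv2.cvtColor(p,cv2.COLOR_RGB2BGR),None,fx=1.5,fy=1.5))
E
```

```text
time_s: 12.15
eef_pos: [0.6057, 0.2477, 0.2476]
eef_rot: [0.001, 1.0, 0.001, -0.002]
wrist_force: [0.1, -1.4, -3.3]
opening: 0.288
now [0.6057 0.2477 0.2476] yaw 0.06 tilt 0.2 open 0.288 t 12.15 F [ 0.1 -1.4 -3.3]
shift mm [ 1.3 -0.3 -2.4] turn [0.001 0.003 0.001]
```

View pics/w8.png

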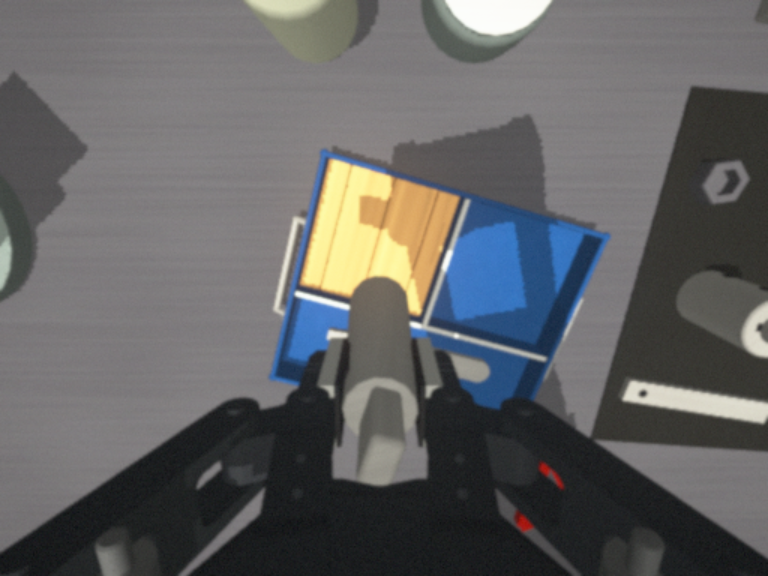

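Run:
```python
from h import *
c=dict(np.load("w8.npz")); print(np.array(pix(c,[.607,.248,.011]))*1.5)
print(ray(c,325/1.5,152/1.5,.038),ray(c,608/1.5,235/1.5,.038),ray(c,272/1.5,379/1.5,.038))
```

```text
[378.79277343 240.6011435 ]
[0.6847905 0.2912182 0.038    ] [0.61763886 0.05234854 0.038     ] [0.47781661 0.35018604 0.038     ]
```

```bash
python3 -m jog '[[[1.3,0,20],[0.001,0.003,0],0.1],[[1.3,0,50],[0.001,0.003,0],0.1],[[1.3,0,80],[0.001,0.003,0],0.1],[[1.3,0,110],[0.001,0.003,0],0.1],[[1.3,0,135],[0.001,0.003,0],0.1],[[1.3,0,147],[0.001,0.003,0],0.1],[[1.3,0,150],[0.001,0.003,0],0.1],[[1.3,0,152],[0.001,0.003,0],0.1],[[1.3,0,153],[0.001,0.003,0],0.1],[[1.3,0,153],[0.001,0.003,0],0.1],[[1.3,0,153],[0.001,0.003,0],0.1]]';python3 -c "
from h import *
go(.607,.248,.0922,0)"
```

```text
time_s: 13.12
eef_pos: [0.6082, 0.2468, 0.0972]
eef_rot: [-0.0, 1.0, -0.0, 0.002]
wrist_force: [0.8, -0.4, -3.9]
opening: 0.283
now [0.6082 0.2468 0.0972] yaw -0.02 tilt 0.21 open 0.283 t 13.12 F [ 0.8 -0.4 -3.9]
shift mm [-1.3 -1.2  5. ] turn [-0.    -0.004 -0.   ]
```

```bash
python3 -m jog '[[[0,0,1.5],[0,-0.004,0],0.1],[[0,0,3],[0,-0.004,0],0.1],[[0,0,4],[0,-0.004,0],0.1],[[0,0,5],[0,-0.004,0],0.1],[[0,0,5],[0,-0.004,0],0.1]]';python3 -c "
from h import *
go(.607,.248,.0922,0)"
```

```text
time_s: 13.53
eef_pos: [0.6084, 0.2469, 0.0923]
eef_rot: [-0.0, 1.0, -0.0, 0.0]
wrist_force: [-0.0, 0.1, -1.5]
opening: 0.283
now [0.6084 0.2469 0.0923] yaw -0.01 tilt 0.03 open 0.283 t 13.53 F [-0.   0.1 -1.5]
shift mm [-1.4 -1.1  0.1] turn [-0. -0. -0.]
```

```bash
python3 -m jog '[[[0,0,0.7],[0,0,0],0.1],[[0,0,0.7],[0,0,0],0.1],[[0,0,0.7],[0,0,0],0.35],[[0,0,0.7],[0,0,0],0.45],[[0,0,0.7],[0,0,0],0.6],[[0,0,0.7],[0,0,0],0.6],[[0,0,0.7],[0,0,0],0.6]]'
python3 - <<'E'
from h import *
go(.607,.248,.0922,0)
c=get_calibration("wrist"); p,d=camera("wrist"); np.savez("w9.npz",d=d,**{k:c[k] for k in c}); cv2.imwrite("pics/w9.png",cv2.resize(cv2.cvtColor(p,cv2.COLOR_RGB2BGR),None,fx=1.5,fy=1.5))
E
```

```text
time_s: 14.12
eef_pos: [0.6084, 0.2469, 0.0916]
eef_rot: [-0.0, 1.0, -0.0, 0.0]
wrist_force: [0.3, -0.1, -0.3]
opening: 0.6
now [0.6084 0.2469 0.0916] yaw -0.02 tilt 0.03 open 0.6 t 14.12 F [ 0.3 -0.1 -0.3]
shift mm [-1.4 -1.1 -0.6] turn [-0.001 -0.    -0.   ]
```

View pics/w9.png

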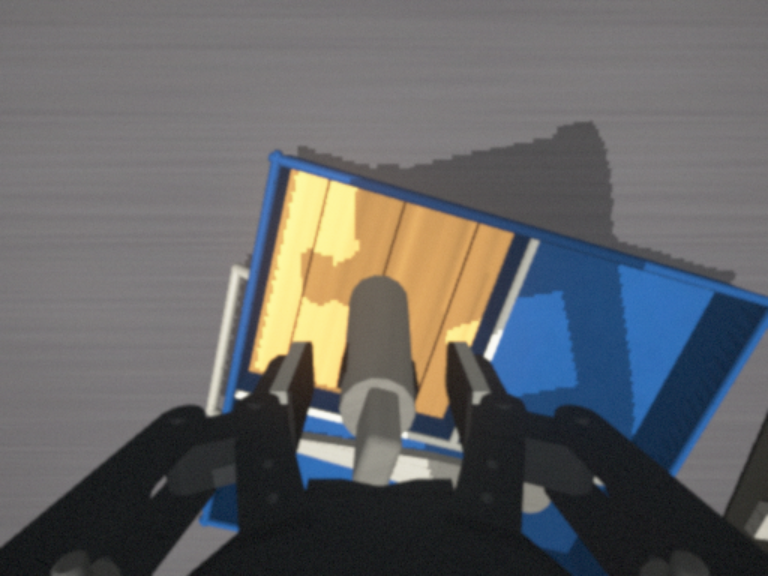

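```bash
python3 -m jog '[[[0,0,-10],[0,0,0],0.8],[[0,0,-40],[0,0,0],0.9],[[0,0,-80],[0,0,0],1],[[0,0,-120],[0,0,0],1],[[0,0,-150],[0,0,0],1],[[0,0,-165],[0,0,0],1],[[0,0,-165],[0,0,0],1],[[0,0,-165],[0,0,0],1]]'
python3 - <<'E'
from h import *
c=get_calibration("wrist"); p,d=camera("wrist"); np.savez("w10.npz",d=d,**{k:c[k] for k in c}); cv2.imwrite("pics/w10.png",cv2.resize(cv2.cvtColor(p,cv2.COLOR_RGB2BGR),None,fx=1.5,fy=1.5))
cv2.imwrite("pics/w10c.png",cv2.resize(cv2.cvtColor(p,cv2.COLOR_RGB2BGR)[140:240,190:320],None,fx=6,fy=6,interpolation=cv2.INTER_CUBIC))
go(.6446,-.1485,.27,0)
E
```

```text
time_s: 14.83
eef_pos: [0.6089, 0.247, 0.2583]
eef_rot: [-0.001, 1.0, -0.0, 0.001]
wrist_force: [-0.9, -0.3, -0.6]
opening: 1.001
now [0.608  0.2467 0.2563] yaw -0.01 tilt 0.03 open 1.003 t 14.88 F [-0.7  0.5 -0.6]
shift mm [ 36.7 395.2 -13.9] turn [-0.  0. -0.]
```

View pics/w10c.png

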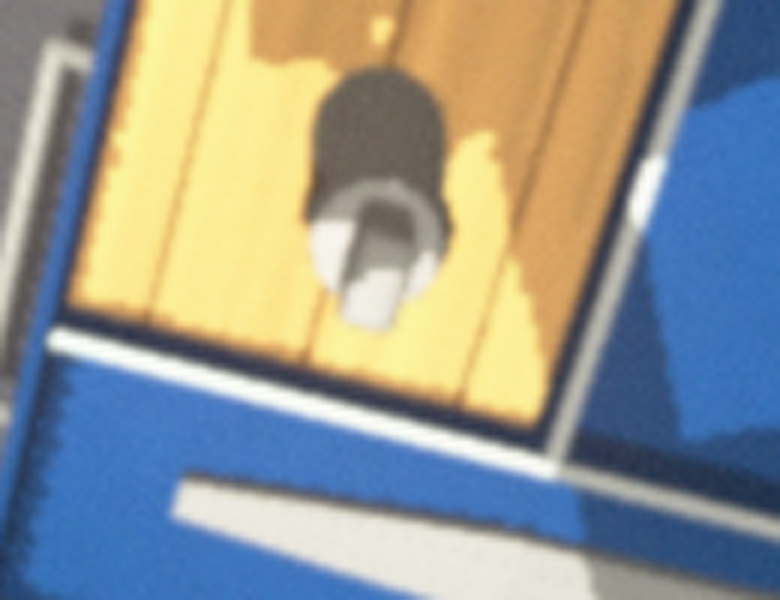

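Run:
```python
from h import *
c=dict(np.load("w10.npz"))
f=lambda x,y:(190+(x+.5)/6-.5,140+(y+.5)/6-.5)
print(ray(c,*f(378,243),.111),ray(c,*f(371,298),.135),ray(c,*f(309,243),.111)-ray(c,*f(447,243),.111))
```

```text
[0.60818092 0.24754211 0.111     ] [0.60544284 0.24863743 0.135     ] [-7.48482465e-06  2.46741887e-02  0.00000000e+00]
```

```bash
python3 -m jog '[[[36.7,395,-14],[0,0,0],1],[[36.7,395,-14],[0,0,0],1],[[36.7,395,-14],[0,0,0],1],[[36.7,395,-14],[0,0,0],1],[[36.7,395,-14],[0,0,0],1],[[36.7,395,-14],[0,0,0],1],[[36.7,395,-14],[0,0,0],1],[[36.7,395,-14],[0,0,0],1],[[36.7,395,-14],[0,0,0],1],[[36.7,395,-14],[0,0,0],1],[[36.7,395,-14],[0,0,0],1],[[36.7,395,-14],[0,0,0],1],[[36.7,395,-14],[0,0,0],1]]'
python3 - <<'E'
from h import *
c=get_calibration("wrist"); p,d=camera("wrist"); np.savez("w11.npz",d=d,**{k:c[k] for k in c}); cv2.imwrite("pics/w11.png",cv2.resize(cv2.cvtColor(p,cv2.COLOR_RGB2BGR),None,fx=1.5,fy=1.5))
go(.6446,-.1485,.27,0)
for z in(.003,.135,.159): print(np.array(pix(c,[.6446,-.1485,z]))*1.5)
E
```

```text
time_s: 15.97
eef_pos: [0.6438, -0.1473, 0.2681]
eef_rot: [-0.001, 1.0, -0.0, -0.002]
wrist_force: [0.3, 0.5, -0.2]
opening: 1.002
now [ 0.6441 -0.1467  0.2687] yaw 0.05 tilt 0.19 open 1.0 t 16.02 F [0.8 0.4 0.1]
shift mm [ 0.5  1.8 -1.3] turn [-0.002  0.003  0.001]
[381.24833297 235.23199778]
[381.62093842 272.41931589]
[381.72903019 283.20725049]
```

View pics/w11.png

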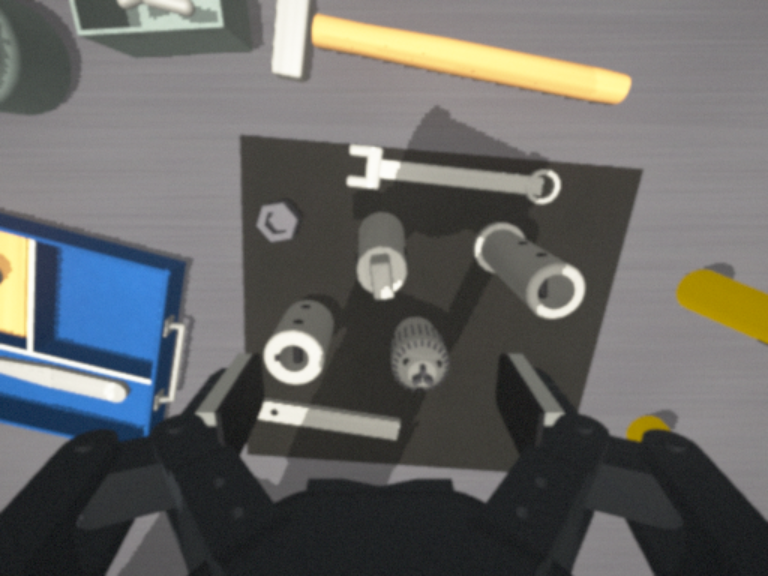

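```bash
python3 -m jog '[[[0.5,1.8,40],[-0.002,0.003,0.001],1],[[0.5,1.8,80],[-0.002,0.003,0.001],1],[[0.5,1.8,115],[-0.002,0.003,0.001],1],[[0.5,1.8,140],[-0.002,0.003,0.001],0.8],[[0.5,1.8,155],[-0.002,0.003,0.001],0.7],[[0.5,1.8,157],[-0.002,0.003,0.001],0.7],[[0.5,1.8,157],[-0.002,0.003,0.001],0.7],[[0.5,1.8,157],[-0.002,0.003,0.001],0.7]]'
python3 - <<'E'
from h import *
go(.6446,-.1485,.111,0)
p,d=camera("wrist"); cv2.imwrite("pics/w12.png",cv2.resize(cv2.cvtColor(p,cv2.COLOR_RGB2BGR),None,fx=1.5,fy=1.5))
E
```

```text
time_s: 16.68
eef_pos: [0.645, -0.1475, 0.113]
eef_rot: [0.0, 1.0, 0.001, 0.001]
wrist_force: [0.1, -1.1, 0.7]
opening: 0.702
now [ 0.645  -0.1475  0.113 ] yaw 0.07 tilt 0.12 open 0.702 t 16.68 F [ 0.1 -1.1  0.7]
shift mm [-0.4  1.   2. ] turn [ 0.001 -0.002  0.001]
```

View pics/w12.png

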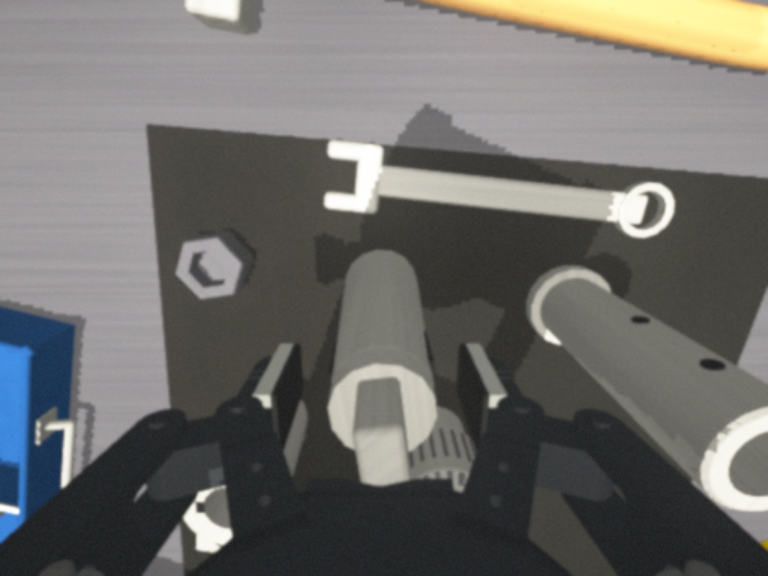

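```bash
python3 -m jog '[[[-0.4,1,1],[0.001,-0.002,0.001],0.6],[[-0.4,1,1],[0.001,-0.002,0.001],0.5],[[-0.4,1,1],[0.001,-0.002,0.001],0.1],[[-0.4,1,1],[0.001,-0.002,0.001],0.1],[[-0.4,1,1],[0.001,-0.002,0.001],0.1],[[-0.4,1,1],[0.001,-0.002,0.001],0.1],[[-0.4,1,1],[0.001,-0.002,0.001],0.1],[[-0.4,1,1],[0.001,-0.002,0.001],0.1],[[-0.4,1,1],[0.001,-0.002,0.001],0.1]]'
python3 - <<'E'
from h import *
go(.6446,-.1485,.111,0)
c=get_calibration("wrist"); p,d=camera("wrist"); np.savez("w13.npz",d=d,**{k:c[k] for k in c});cv2.imwrite("pics/w13.png",cv2.resize(cv2.cvtColor(p,cv2.COLOR_RGB2BGR),None,fx=1.5,fy=1.5))
o=get_obs()['eef_pos']
for z in(.003,.135,.159): print(np.array(pix(c,[o[0],o[1],z]))*1.5)
E
```

```text
time_s: 17.48
eef_pos: [0.6461, -0.1491, 0.1147]
eef_rot: [0.0, 1.0, -0.0, 0.002]
wrist_force: [-0.0, 1.8, 6.5]
opening: 0.397
now [ 0.6461 -0.1491  0.1147] yaw -0.01 tilt 0.24 open 0.397 t 17.48 F [-0.   1.8  6.5]
shift mm [-1.5 -0.6  3.7] turn [ 0.001 -0.004 -0.   ]
[379.24103434 284.36003478]
[379.42022333 410.35395242]
[379.49967811 466.22133069]
```

View pics/w13.png

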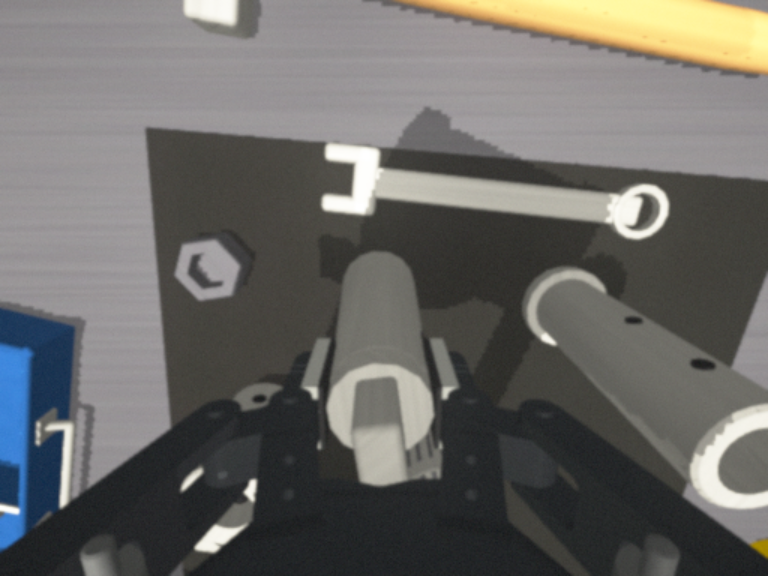

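```bash
python3 -m jog '[[[0,0,-15],[0.001,-0.004,0],0.1],[[0,0,-45],[0.001,-0.004,0],0.1],[[0,0,-80],[0.001,-0.004,0],0.1],[[0,0,-115],[0.001,-0.004,0],0.1],[[0,0,-145],[0.001,-0.004,0],0.1],[[0,0,-165],[0.001,-0.004,0],0.1],[[0,0,-172],[0.001,-0.004,0],0.1],[[0,0,-172],[0.001,-0.004,0],0.1]]'; python3 -c "
from h import *
go(.6084,.2477,.285,0)"
```

```text
time_s: 18.2
eef_pos: [0.6458, -0.1492, 0.2881]
eef_rot: [0.0, 1.0, -0.0, 0.001]
wrist_force: [0.3, -0.8, -7.2]
opening: 0.398
now [ 0.6458 -0.1492  0.2881] yaw -0.02 tilt 0.15 open 0.398 t 18.2 F [ 0.3 -0.8 -7.2]
shift mm [ -37.6 -396.9    2.6] turn [ 0.001 -0.002 -0.   ]
```

```bash
python3 -m jog '[[[-1,-12,2],[0.001,-0.002,0],0.1],[[-4,-38,2],[0.001,-0.002,0],0.1],[[-7,-73,2],[0.001,-0.002,0],0.1],[[-11,-113,2],[0.001,-0.002,0],0.1],[[-14,-153,2],[0.001,-0.002,0],0.1],[[-18,-193,2],[0.001,-0.002,0],0.1],[[-22,-233,2],[0.001,-0.002,0],0.1],[[-26,-273,2],[0.001,-0.002,0],0.1],[[-30,-313,2],[0.001,-0.002,0],0.1],[[-33,-348,2],[0.001,-0.002,0],0.1],[[-35,-373,2],[0.001,-0.002,0],0.1],[[-36.6,-388,2],[0.001,-0.002,0],0.1],[[-37.6,-397,2],[0.001,-0.002,0],0.1],[[-37.6,-397,2],[0.001,-0.002,0],0.1],[[-37.6,-397,2],[0.001,-0.002,0],0.1],[[-37.6,-397,2],[0.001,-0.002,0],0.1]]'
python3 - <<'E'
from h import *
go(.6084,.2477,.265,0)
c=get_calibration("wrist"); p,d=camera("wrist"); np.savez("w14.npz",d=d,**{k:c[k] for k in c}); cv2.imwrite("pics/w14.png",cv2.resize(cv2.cvtColor(p,cv2.COLOR_RGB2BGR),None,fx=1.5,fy=1.5))
p,d=camera("scene"); cv2.imwrite("pics/s14.png",cv2.resize(cv2.cvtColor(p,cv2.COLOR_RGB2BGR)[100:300,250:430],None,fx=3,fy=3))
E
```

```text
time_s: 19.53
eef_pos: [0.6085, 0.2462, 0.2849]
eef_rot: [0.001, 1.0, -0.001, -0.0]
wrist_force: [0.3, 0.0, -6.9]
opening: 0.398
now [0.6085 0.2462 0.2849] yaw -0.1 tilt 0.07 open 0.398 t 19.53 F [ 0.3  0.  -6.9]
shift mm [-0.1 -1.5 19.9] turn [ 0.001  0.001 -0.002]
```

View pics/w14.png

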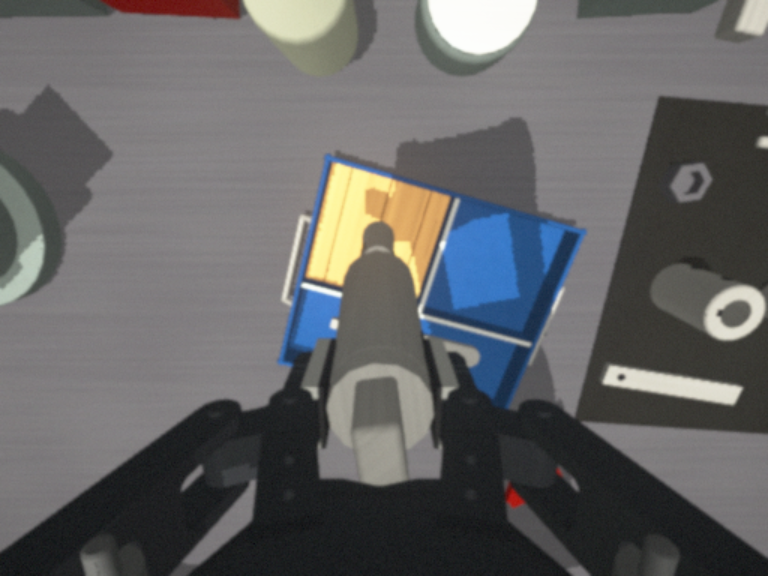

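View pics/s14.png

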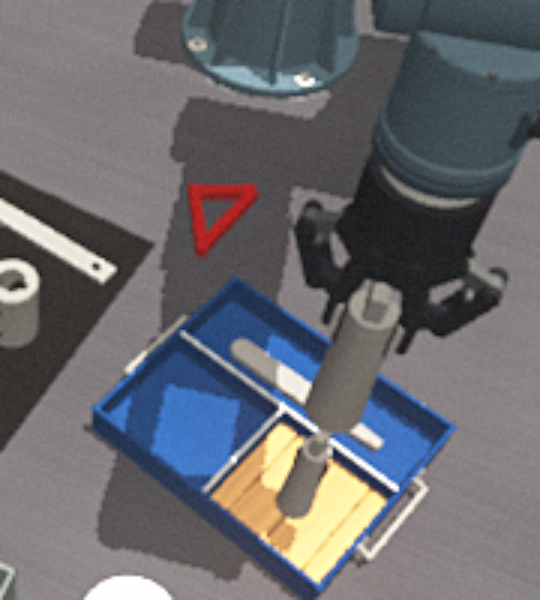

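Run:
```python
from h import *
c=dict(np.load("w14.npz"))
a=np.linspace(0,2*np.pi,48)
img=cv2.imread("pics/w14.png"); 
def circ(x,y,z,r,col):
    pts=np.array([np.array(pix(c,[x+r*np.cos(t),y+r*np.sin(t),z]))*1.5+.25 for t in a]); print(col,pts.min(0),pts.max(0)); return (pts,col)
L=[circ(.6093,.2457,.2849-.1117,.0225,(0,0,255)),circ(.6093,.2457,.2849+.0203,.017,(0,255,0)),circ(.6084,.2475,.111,.0123,(255,0,0)),circ(.6084,.2475,.011,.0165,(255,255,0))]
z=3;im=cv2.resize(img[200:480,280:480],None,fx=z,fy=z,interpolation=cv2.INTER_CUBIC)[:, :]
for pts,col in L: cv2.polylines(im,[np.round((pts-[280,200])*z).astype(int)],True,col,1)
cv2.imwrite("pics/w14o.png",im[:600])
```

```text
(0, 0, 255) [344.53104681 247.59680355] [415.98309114 315.81614592]
(0, 255, 0) [327.29343586 360.44641108] [435.15484023 453.31828621]
(255, 0, 0) [361.95331732 244.14342156] [393.56301455 274.83102739]
(255, 255, 0) [361.88058645 219.15944752] [394.35002219 251.26952027]
```

View pics/w14o.png

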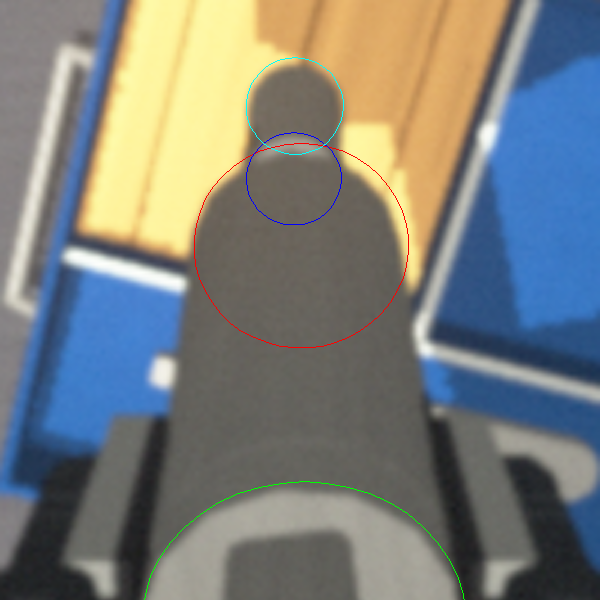

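```bash
python3 -m jog '[[[0,-1.5,5],[0,0.001,-0.002],0.1],[[0,-1.5,15],[0,0.001,-0.002],0.1],[[0,-1.5,25],[0,0.001,-0.002],0.1],[[0,-1.5,31],[0,0.001,-0.002],0.1],[[0,-1.5,35],[0,0.001,-0.002],0.1],[[0,-1.5,36],[0,0.001,-0.002],0.1],[[0,-1.5,36],[0,0.001,-0.002],0.1]]'
python3 - <<'E'
from h import *
go(.6084,.2477,.225,0)
p,d=camera("scene"); cv2.imwrite("pics/s15.png",cv2.resize(cv2.cvtColor(p,cv2.COLOR_RGB2BGR)[190:290,310:410],None,fx=6,fy=6,interpolation=cv2.INTER_CUBIC))
E
```

```text
time_s: 20.22
eef_pos: [0.6085, 0.2476, 0.2488]
eef_rot: [0.0, 1.0, -0.0, 0.0]
wrist_force: [0.1, 0.0, -7.6]
opening: 0.393
now [0.6085 0.2476 0.2488] yaw -0.02 tilt 0.04 open 0.393 t 20.22 F [ 0.1  0.  -7.6]
shift mm [-0.1 -0.2 23.8] turn [ 0.001 -0.    -0.   ]
```

View pics/s15.png

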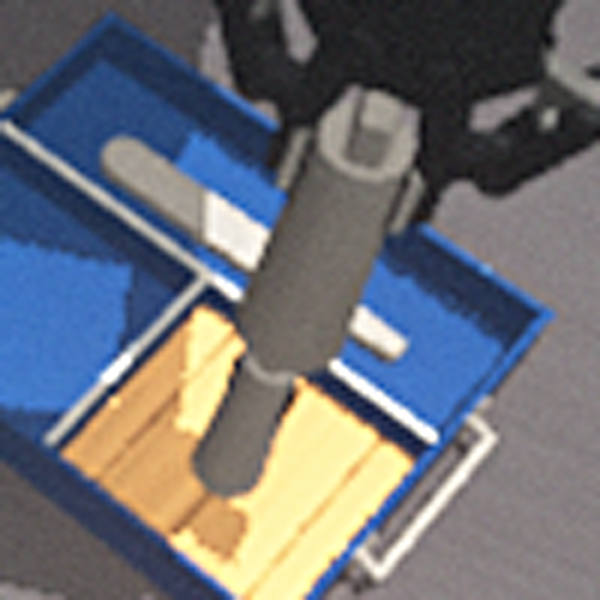

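Run:
```python
from h import *
c=get_calibration("scene")
a=np.linspace(0,2*np.pi,48)
im=cv2.imread("pics/s15.png")
def circ(x,y,z,r,col):
    pts=np.array([np.array(pix(c,[x+r*np.cos(t),y+r*np.sin(t),z])) for t in a]); pts=(pts-[310,190]+.5)*6-.5
    cv2.polylines(im,[np.round(pts).astype(int)],True,col,1)
X,Y=.6085,.2476
circ(X,Y,.2488-.1117,.0225,(0,0,255));circ(X,Y,.2488+.0203,.017,(0,255,0));circ(X,Y,.111,.0123,(255,0,0));circ(X,Y,.011,.0165,(255,255,0))
cv2.imwrite("pics/s15o.png",im[60:,150:450])
```

```text
(no output)
```

View pics/s15o.png

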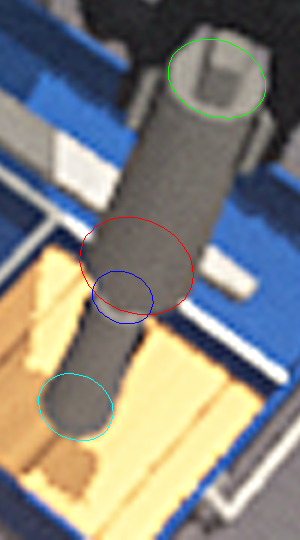

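```bash
python3 -m jog '[[[0,0,4],[0,0,0],0.1],[[0,0,8],[0,0,0],0.1],[[0,0,12],[0,0,0],0.1],[[0,0,16],[0,0,0],0.1],[[0,0,20],[0,0,0],0.1],[[0,0,24],[0,0,0],0.1],[[0,0,28],[0,0,0],0.1],[[0,0,32],[0,0,0],0.1],[[0,0,32],[0,0,0],0.1]]'
```

```text
time_s: 21.02
eef_pos: [0.6083, 0.2475, 0.2161]
eef_rot: [0.0, 1.0, -0.0, -0.0]
wrist_force: [0.8, -0.0, -8.4]
opening: 0.394
```

```bash
python3 -m jog '[[[0,0,3],[0,0,0],0.1],[[0,0,6],[0,0,0],0.1],[[0,0,9],[0,0,0],0.1],[[0,0,12],[0,0,0],0.1],[[0,0,15],[0,0,0],0.1],[[0,0,18],[0,0,0],0.1],[[0,0,21],[0,0,0],0.1],[[0,0,24],[0,0,0],0.1],[[0,0,27],[0,0,0],0.1],[[0,0,30],[0,0,0],0.1],[[0,0,30],[0,0,0],0.1]]'
```

```text
time_s: 21.93
eef_pos: [0.6079, 0.2474, 0.1852]
eef_rot: [0.001, 1.0, -0.0, -0.001]
wrist_force: [-0.1, -0.3, -7.3]
opening: 0.398
```

```bash
python3 -m jog '[[[0.4,0,3],[0,0,0],0.1],[[0.4,0,6],[0,0,0],0.1],[[0.4,0,9],[0,0,0],0.1],[[0.4,0,12],[0,0,0],0.1],[[0.4,0,15],[0,0,0],0.1],[[0.4,0,18],[0,0,0],0.1],[[0.4,0,21],[0,0,0],0.1],[[0.4,0,24],[0,0,0],0.1],[[0.4,0,26],[0,0,0],0.1],[[0.4,0,28],[0,0,0],0.1],[[0.4,0,30],[0,0,0],0.1],[[0.4,0,30],[0,0,0],0.1]]'
```

```text
time_s: 22.93
eef_pos: [0.608, 0.2473, 0.1546]
eef_rot: [0.001, 1.0, -0.0, -0.001]
wrist_force: [0.9, -0.8, -7.2]
opening: 0.399
```

```bash
python3 -m jog '[[[0,0,1.5],[0,0,0],0.1],[[0,0,3],[0,0,0],0.1],[[0,0,4.5],[0,0,0],0.1],[[0,0,6],[0,0,0],0.1],[[0,0,7.5],[0,0,0],0.1],[[0,0,9],[0,0,0],0.1],[[0,0,10.5],[0,0,0],0.1],[[0,0,12],[0,0,0],0.1],[[0,0,12],[0,0,0],0.1]]'
```

```text
time_s: 23.68
eef_pos: [0.6079, 0.2472, 0.1423]
eef_rot: [0.001, 1.0, -0.0, -0.001]
wrist_force: [1.0, -0.6, -8.3]
opening: 0.394
```

```bash
python3 -m jog '[[[0,0,0.7],[0,0,0],0.1],[[0,0,1.4],[0,0,0],0.1],[[0,0,2],[0,0,0],0.1],[[0,0,2.5],[0,0,0],0.1],[[0,0,2.5],[0,0,0],0.1]]'
```

```text
time_s: 24.1
eef_pos: [0.6079, 0.2471, 0.1399]
eef_rot: [0.001, 1.0, -0.0, -0.001]
wrist_force: [-0.2, -1.0, -6.5]
opening: 0.392
```

```bash
python3 -m jog '[[[0,0,0.5],[0,0,0],0.1],[[0,0,1],[0,0,0],0.1],[[0,0,1.5],[0,0,0],0.1],[[0,0,1.5],[0,0,0],0.1]]'
```

```text
time_s: 24.43
eef_pos: [0.608, 0.2471, 0.1384]
eef_rot: [0.001, 1.0, -0.0, -0.001]
wrist_force: [1.1, 0.1, -5.2]
opening: 0.396
```

```bash
python3 -m jog '[[[0,0,0.4],[0,0,0],0.1],[[0,0,0.7],[0,0,0],0.1],[[0,0,0.7],[0,0,0],0.1]]'
```

```text
time_s: 24.68
eef_pos: [0.6082, 0.2471, 0.1381]
eef_rot: [0.001, 1.0, -0.0, -0.001]
wrist_force: [0.6, -0.4, -1.7]
opening: 0.397
```

```bash
python3 -m jog '[[[0,0,0.3],[0,0,0],0.1],[[0,0,0.3],[0,0,0],0.1]]'
```

```text
time_s: 24.85
eef_pos: [0.6083, 0.2471, 0.1381]
eef_rot: [0.001, 1.0, -0.0, -0.001]
wrist_force: [-1.4, -1.1, -2.0]
opening: 0.399
```

```bash
python3 -m jog '[[[0,0,0.3],[0,0,0],0.3],[[0,0,0.3],[0,0,0],0.41],[[0,0,0.3],[0,0,0],0.43],[[0,0,0.3],[0,0,0],0.46],[[0,0,0.3],[0,0,0],0.5],[[0,0,0.3],[0,0,0],0.6],[[0,0,0.3],[0,0,0],0.65]]'
python3 - <<'E'
from h import *
p,d=camera("wrist"); cv2.imwrite("pics/w16.png",cv2.resize(cv2.cvtColor(p,cv2.COLOR_RGB2BGR),None,fx=1.5,fy=1.5))
E
```

```text
time_s: 25.43
eef_pos: [0.6087, 0.2473, 0.1383]
eef_rot: [0.001, 1.0, -0.0, -0.0]
wrist_force: [0.6, -0.3, -0.1]
opening: 0.651
```

View pics/w16.png

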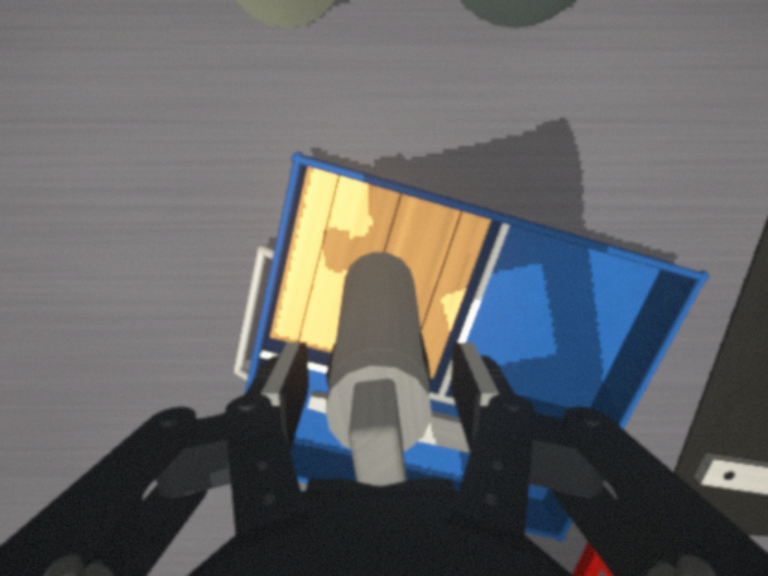

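```bash
python3 -m jog '[[[0,0,-10],[0,0,0],0.8],[[0,0,-40],[0,0,0],1],[[0,0,-80],[0,0,0],1],[[0,0,-110],[0,0,0],1],[[0,0,-120],[0,0,0],1],[[0,0,-120],[0,0,0],1]]'
python3 - <<'E'
from h import *
go(.535,-.1848,.22,0)
p,d=camera("wrist"); cv2.imwrite("pics/w17.png",cv2.resize(cv2.cvtColor(p,cv2.COLOR_RGB2BGR),None,fx=1.5,fy=1.5))
E
```

```text
time_s: 25.98
eef_pos: [0.6109, 0.2479, 0.2638]
eef_rot: [-0.0, 1.0, -0.0, 0.004]
wrist_force: [-0.3, -0.8, 1.4]
opening: 0.995
now [0.6109 0.2479 0.2638] yaw -0.02 tilt 0.44 open 0.995 t 25.98 F [-0.3 -0.8  1.4]
shift mm [-76.1 432.7  43. ] turn [-0.001 -0.008 -0.   ]
```

View pics/w17.png

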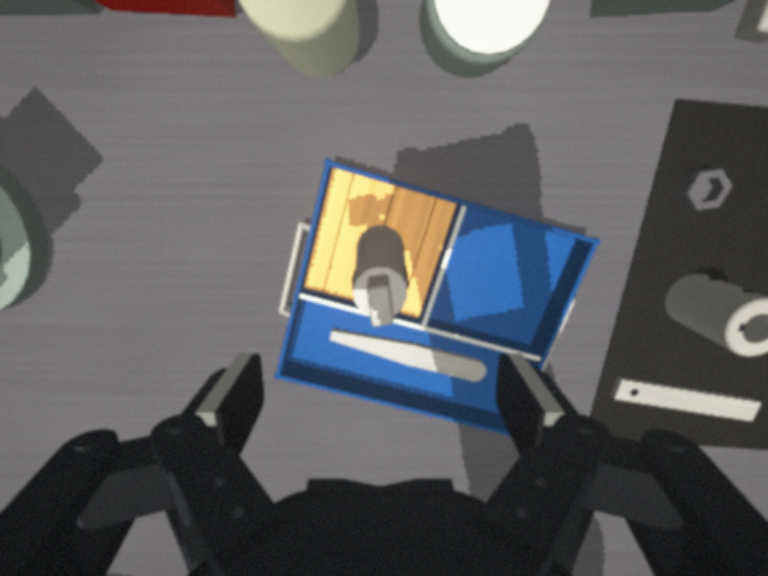

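```bash
python3 -m jog '[[[-76,432.7,0],[-0.001,-0.008,0],1],[[-76,432.7,0],[-0.001,-0.008,0],1],[[-76,432.7,0],[-0.001,-0.008,0],1],[[-76,432.7,0],[-0.001,-0.008,0],1],[[-76,432.7,0],[-0.001,-0.008,0],1],[[-76,432.7,0],[-0.001,-0.008,0],1],[[-76,432.7,0],[-0.001,-0.008,0],1],[[-76,432.7,0],[-0.001,-0.008,0],1],[[-76,432.7,20],[-0.001,-0.008,0],1],[[-76,432.7,43],[-0.001,-0.008,0],1],[[-76,432.7,43],[-0.001,-0.008,0],1],[[-76,432.7,43],[-0.001,-0.008,0],1],[[-76,432.7,43],[-0.001,-0.008,0],1],[[-76,432.7,43],[-0.001,-0.008,0],1]]'
python3 - <<'E'
from h import *
go(.535,-.1848,.05,0)
c=get_calibration("wrist"); p,d=camera("wrist"); np.savez("w18.npz",d=d,**{k:c[k] for k in c})
im=cv2.resize(cv2.cvtColor(p,cv2.COLOR_RGB2BGR),None,fx=1.5,fy=1.5)
a=np.linspace(0,2*np.pi,48)
for z,r,col in((.003,.022,(255,255,0)),(.031,.0265,(0,255,0)),(.065,.0265,(0,0,255))):
    cv2.polylines(im,[np.round([np.array(pix(c,[.535+r*np.cos(t),-.1848+r*np.sin(t),z]))*1.5 for t in a]).astype(int)],True,col,1)
cv2.imwrite("pics/w18.png",im)
E
```

```text
time_s: 27.2
eef_pos: [0.5329, -0.1844, 0.2161]
eef_rot: [-0.0, 1.0, -0.0, -0.004]
wrist_force: [-0.3, 2.0, 0.3]
opening: 1.002
now [ 0.5329 -0.1844  0.2161] yaw -0.05 tilt 0.41 open 1.002 t 27.2 F [-0.3  2.   0.3]
shift mm [  3.3   0.5 166. ] turn [-0.     0.007 -0.001]
```

View pics/w18.png

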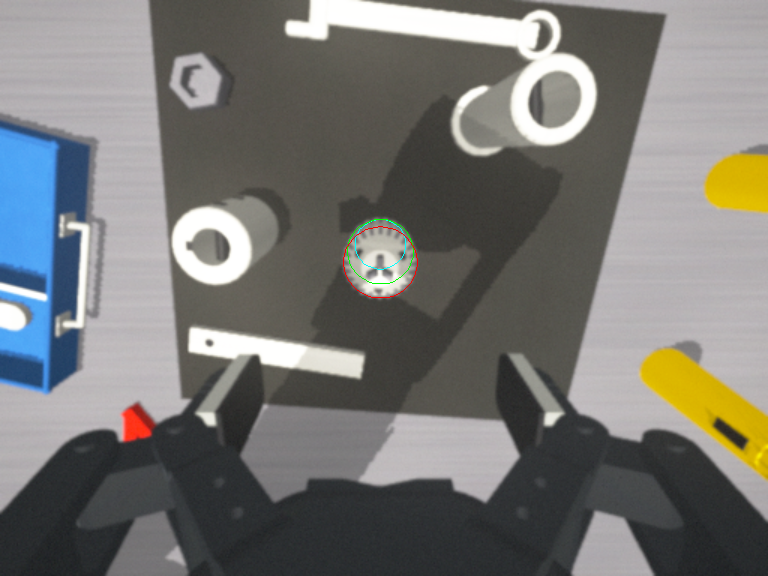

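```bash
python3 -m jog '[[[3,0.5,40],[0,0.007,-0.001],1],[[3,0.5,80],[0,0.007,-0.001],1],[[3,0.5,120],[0,0.007,-0.001],1],[[3,0.5,145],[0,0.007,-0.001],1],[[3,0.5,160],[0,0.007,-0.001],0.9],[[3,0.5,165],[0,0.007,-0.001],0.85],[[3,0.5,166],[0,0.007,-0.001],0.85],[[3,0.5,166],[0,0.007,-0.001],0.85]]'
python3 - <<'E'
from h import *
go(.535,-.1848,.05,0)
p,d=camera("wrist"); cv2.imwrite("pics/w19.png",cv2.resize(cv2.cvtColor(p,cv2.COLOR_RGB2BGR),None,fx=1.5,fy=1.5))
E
```

```text
time_s: 27.92
eef_pos: [0.5365, -0.1841, 0.0518]
eef_rot: [0.001, 1.0, 0.001, 0.001]
wrist_force: [0.2, -1.1, -0.3]
opening: 0.852
now [ 0.5365 -0.1841  0.0518] yaw 0.16 tilt 0.15 open 0.852 t 27.92 F [ 0.2 -1.1 -0.3]
shift mm [-1.5  0.7  1.8] turn [ 0.001 -0.002  0.003]
```

View pics/w19.png

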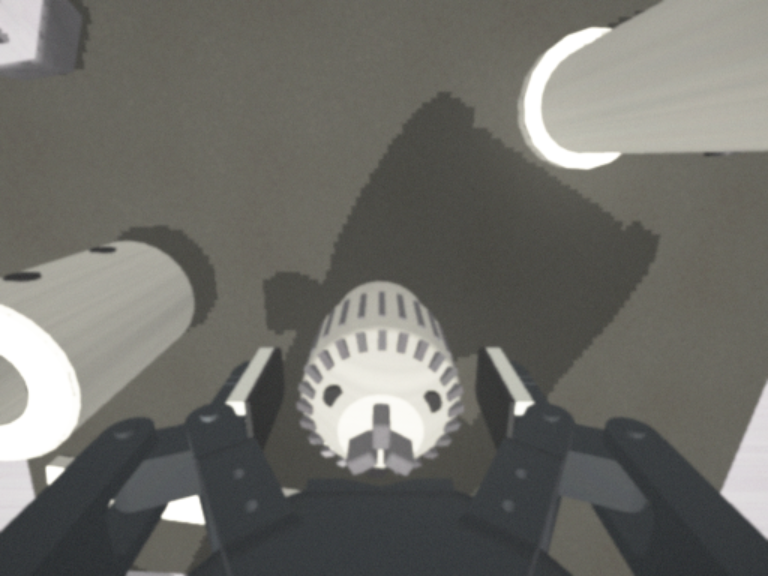

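```bash
python3 -m jog '[[[-1.5,0.7,1.8],[0.001,-0.002,0.003],0.75],[[-1.5,0.7,1.8],[0.001,-0.002,0.003],0.65],[[-1.5,0.7,1.8],[0.001,-0.002,0.003],0.3],[[-1.5,0.7,1.8],[0.001,-0.002,0.003],0.3],[[-1.5,0.7,1.8],[0.001,-0.002,0.003],0.3],[[-1.5,0.7,1.8],[0.001,-0.002,0.003],0.3],[[-1.5,0.7,1.8],[0.001,-0.002,0.003],0.3],[[-1.5,0.7,1.8],[0.001,-0.002,0.003],0.3]]'
```

```text
time_s: 28.63
eef_pos: [0.5364, -0.1852, 0.0525]
eef_rot: [0.001, 1.0, -0.0, 0.002]
wrist_force: [-0.6, 4.5, 8.9]
opening: 0.6
```

```bash
python3 -m jog '[[[0,0,-15],[0,0,0],0.3],[[0,0,-45],[0,0,0],0.3],[[0,0,-80],[0,0,0],0.3],[[0,0,-110],[0,0,0],0.3],[[0,0,-125],[0,0,0],0.3],[[0,0,-125],[0,0,0],0.3]]'; python3 -c "
from h import *
go(.573,.125,.18,0)"
```

```text
time_s: 29.13
eef_pos: [0.5378, -0.1863, 0.1818]
eef_rot: [0.002, 1.0, -0.0, 0.005]
wrist_force: [1.2, -0.3, -6.6]
opening: 0.602
now [ 0.5378 -0.1863  0.1818] yaw -0.04 tilt 0.64 open 0.602 t 29.13 F [ 1.2 -0.3 -6.6]
shift mm [  34.9 -311.3    0.7] turn [ 0.005 -0.01  -0.001]
```

```bash
python3 -m jog '[[[1,-12,0],[0.005,-0.01,0],0.3],[[4,-38,0],[0.005,-0.01,0],0.3],[[8,-73,0],[0.005,-0.01,0],0.3],[[12,-113,0],[0.005,-0.01,0],0.3],[[16,-153,0],[0.005,-0.01,0],0.3],[[20,-193,0],[0.005,-0.01,0],0.3],[[25,-233,0],[0.005,-0.01,0],0.3],[[30,-268,0],[0.005,-0.01,0],0.3],[[33,-293,0],[0.005,-0.01,0],0.3],[[35,-307,0],[0.005,-0.01,0],0.3],[[35,-311,0],[0.005,-0.01,0],0.3],[[35,-311,0],[0.005,-0.01,0],0.3],[[35,-311,0],[0.005,-0.01,0],0.3]]'
python3 - <<'E'
from h import *
go(.573,.125,.0525,0)
p,d=camera("wrist"); cv2.imwrite("pics/w20.png",cv2.resize(cv2.cvtColor(p,cv2.COLOR_RGB2BGR),None,fx=1.5,fy=1.5))
E
```

```text
time_s: 30.22
eef_pos: [0.5723, 0.1239, 0.1794]
eef_rot: [0.0, 1.0, -0.0, -0.001]
wrist_force: [0.0, -0.8, -5.7]
opening: 0.601
now [0.5723 0.1239 0.1794] yaw -0.04 tilt 0.14 open 0.601 t 30.22 F [ 0.  -0.8 -5.7]
shift mm [  1.   -1.2 126.9] turn [ 0.001  0.002 -0.001]
```

View pics/w20.png

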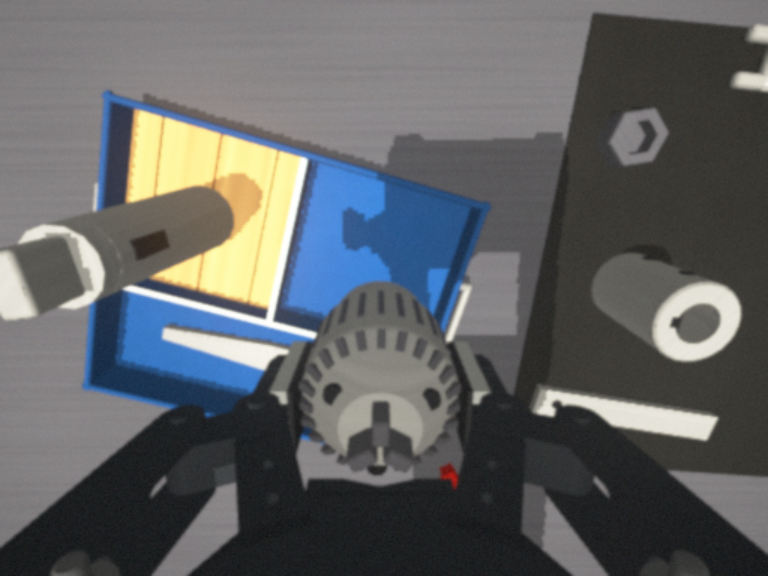

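```bash
python3 -m jog '[[[1,-1.2,20],[0.001,0.002,0],0.3],[[1,-1.2,50],[0.001,0.002,0],0.3],[[1,-1.2,80],[0.001,0.002,0],0.3],[[1,-1.2,103],[0.001,0.002,0],0.3],[[1,-1.2,115],[0.001,0.002,0],0.3],[[1,-1.2,120],[0.001,0.002,0],0.3],[[1,-1.2,122],[0.001,0.002,0],0.3],[[1,-1.2,123],[0.001,0.002,0],0.3],[[1,-1.2,124],[0.001,0.002,0],0.3],[[1,-1.2,124],[0.001,0.002,0],0.3]]'
```

```text
time_s: 31.1
eef_pos: [0.5746, 0.1245, 0.0572]
eef_rot: [-0.0, 1.0, -0.001, 0.002]
wrist_force: [-0.3, -0.1, -6.8]
opening: 0.602
```

```bash
python3 -m jog '[[[0,0,1.5],[0,-0.003,0],0.3],[[0,0,3],[0,-0.003,0],0.3],[[0,0,4],[0,-0.003,0],0.3],[[0,0,4.5],[0,-0.003,0],0.3],[[0,0,4.5],[0,-0.003,0],0.3]]'
```

```text
time_s: 31.52
eef_pos: [0.5745, 0.1246, 0.0527]
eef_rot: [-0.0, 1.0, -0.001, 0.0]
wrist_force: [-0.6, -0.4, -7.0]
opening: 0.604
```

```bash
python3 -m jog '[[[0,0,0.5],[0,0,0],0.3],[[0,0,1],[0,0,0],0.3],[[0,0,1],[0,0,0],0.3]]'
```

```text
time_s: 31.77
eef_pos: [0.5747, 0.1246, 0.0526]
eef_rot: [-0.0, 1.0, -0.001, 0.0]
wrist_force: [-4.0, 0.2, 4.8]
opening: 0.602
```

Touching the floor now (force reversed); release and look.

```bash
python3 -m jog '[[[0,0,0.5],[0,0,0],0.61],[[0,0,0.5],[0,0,0],0.65],[[0,0,0.5],[0,0,0],0.75],[[0,0,0.5],[0,0,0],0.8],[[0,0,0.5],[0,0,0],0.8],[[0,0,-10],[0,0,0],0.8],[[0,0,-40],[0,0,0],0.9],[[0,0,-80],[0,0,0],0.9],[[0,0,-120],[0,0,0],0.9],[[0,0,-160],[0,0,0],0.9],[[0,0,-190],[0,0,0],0.9],[[0,0,-190],[0,0,0],0.9],[[0,0,-190],[0,0,0],0.9]]'
python3 - <<'E'
from h import *
c=get_calibration("wrist");p,d=camera("wrist"); np.savez("w21.npz",d=d,**{k:c[k] for k in c}); cv2.imwrite("pics/w21.png",cv2.resize(cv2.cvtColor(p,cv2.COLOR_RGB2BGR),None,fx=1.5,fy=1.5))
p,d=camera("scene"); cv2.imwrite("pics/s21.png",cv2.resize(cv2.cvtColor(p,cv2.COLOR_RGB2BGR)[130:310,130:410],None,fx=2.8,fy=2.8,interpolation=cv2.INTER_CUBIC))
E
```

```text
time_s: 32.85
eef_pos: [0.5762, 0.1247, 0.2464]
eef_rot: [-0.0, 1.0, -0.001, 0.003]
wrist_force: [0.1, 1.3, -0.5]
opening: 0.898
```

View pics/w21.png

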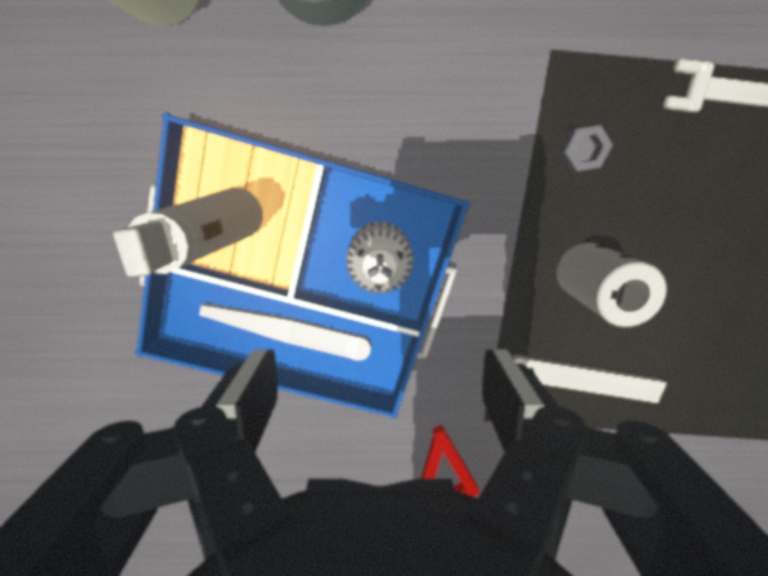

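View pics/s21.png

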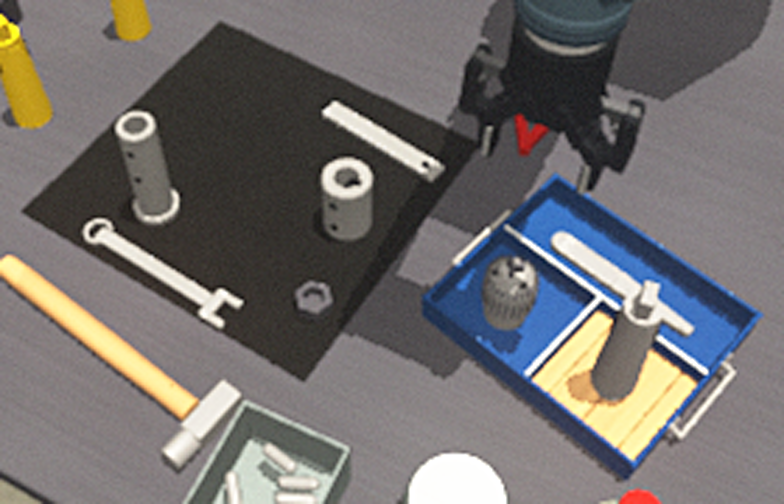

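Run:
```python
from h import *
c=dict(np.load("w21.npz")); D=c['d'];T=c['world_from_camera']
for n,u,v in(("tang",128,252),("shoulder",180,250),("shoulder2",135,222),("jaw",379,268),("chuck bevel",360,262),("drift head",350,346),("drift mid",290,333),("drift tip",215,314),("coupling",655,290),("bar",600,380)):
    i,j=round(v/1.5),round(u/1.5); q=np.median(D[i-1:i+2,j-1:j+2]); print(n,(T[:3,:3]@np.array([(j-c['cx'])/c['fx']*q,(i-c['cy'])/c['fy']*q,q])+T[:3,3]).round(4))
o=get_obs(); print(o['time_s'],o['wrist_force'])
```

```text
tang [0.6083 0.2488 0.1826]
shoulder [0.6037 0.2352 0.1582]
shoulder2 [0.6195 0.2574 0.1582]
jaw [0.573  0.1247 0.0835]
chuck bevel [0.577  0.1395 0.0804]
drift head [0.473  0.1548 0.0114]
drift mid [0.488  0.2136 0.0122]
drift tip [0.5084 0.2855 0.0114]
coupling [ 0.5553 -0.0887  0.0807]
bar [ 0.4354 -0.1014  0.0113]
32.95 [-0.01518065 -0.43782091 -0.36303335]
```

```bash
python3 -c "
from bench import *
print(hand_in())"
```

```text
the job is handed in; nothing more can be done
None
```

All four parts are in the blue tray and the job is handed in, at about 33 s of the 131 s allowed. No verdict was reported.

- **Drift:** it lies flat in the long bay, with its top at 11–12 mm.
- **Sleeves:** the small one stands on the wood at about (0.608, 0.247). I lowered the big one over it in steps as small as 0.3 mm, until the upward force on the gripper fell from about 7 N to 2 N. I then released it slowly, so it was neither dropped nor pushed.
- **Chuck:** it stands upright in the bare bay at about (0.574, 0.125). On landing, the wrist force reached only about 5 N upward.

**Last checks:** the final wrist and scene pictures show everything upright and clear of the gripper. The parallel sleeve, coupling and flat bar look unmoved, but I did not re-measure their shift in numbers.

**One small disagreement:** the big sleeve's foot reads about 15.5 mm above the small one's, against the 12–15 mm you gave. That is within my measuring error of about 2 mm. It puts the big sleeve's centre about 32 mm above the small one's, inside the 19–40 mm band.

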